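# Pack a carving and stack the tool tote over it

## Robot

A 6-joint arm with a two-finger parallel gripper is mounted at the origin on the work surface. World frame = base frame: x ahead of the robot, y to its left, z up, the work surface at z = 0. Lengths are in mm, angles in rad, forces in N, time in s.
With the tool pointing down it reaches from about 350 to 975 mm from the base axis. Payload 7.1 kg.
Tool frame: the origin (TCP) lies on the mounting face of the last link; the fingertips stand 182 mm ahead of it and the grasp point (between the pads) lies 163 mm ahead of it; z points along the fingers, y is the direction in which the jaws open and shut (so a half turn about z gives the same grasp; the last joint's range is limited). The gripper opens to 88 mm and grips with 3 to 60 N. Pads are 20 mm wide; open, the fingers measure 115 mm over their backs; the gripper's body (75 mm by 178 mm) begins 61 mm behind the grasp point.
Start: joints at [1.242, 0.423, 1.63, -0, 1.089, -0.019], TCP at [190.511, 595.241, 404.675] pointing down, gripper open.
Joint ranges: [-3, 3], [-0.9, 2.11], [0.09, 2.58], [-1.31, 4.45], [0.11, 2.69], [-2.54, 2.54]. Speed limits (rad/s): [2.39, 2.39, 3.01, 3.14, 3.14, 3.14].

## Interface

Orientations are given as a rotation vector (axis times angle).
In Python, from workcell import ctrl, optics, nets gives the robot as it stands.
- The arm moves only by the tool send_rows, never from a script. Its argument "rows" is a list of rows, each an object with "offset": the shift along the tool's x, y, z in m, a list of three; "twist": the turn, a rotation vector about the tool's x, y, z in degrees, a list of three. A call has exactly 5 rows; each row shifts and turns the pose as measured when the row begins, along the tool's axes as they then stand; what a row does not reach is not made up. A row lasts 1/12 s, in which the tool goes at most 41.7 mm and 7.16 degrees, less where a joint would pass 70% of its speed; a pose out of reach is approached as far as the arm can. A call is refused whole if a number of a shift passes 0.0417 or a number of a turn 7.16, either way. A call with a gripper value outside its range is refused whole. "gripper" is the finger opening in m, from 0 to 0.0878, set as the call begins (left out, the last holds). The fingers move at their own pace and stop on an object; the grip force is fixed at half the most. Time passes only in rows, so rows that do not move let the fingers close, or fill a call up. It gives the time, the measured TCP pose, the force and the opening at its end, in the units of the state.
- ctrl.get_obs(): the state, without advancing time (a new reading comes with each control period).
- optics.get_image(name): name is "side" or "top"; returns (picture, depth): 400x640x3 uint8, blue, green, red; 400x640 float32, mm along the optical axis (not along the pixel's ray), 0 where there is no reading.
- optics.camera_info(name): a dict with "K" (3x3 intrinsics, pixels), "pose" (4x4, takes a point from camera to world coordinates). Camera axes: x right, y down, z forward; pixel columns grow to the right and rows downward; lengths in mm; the calibration is good to about 2 mm. A picture is of the moment at which its call begins. camera_info takes no time and is no camera call.
- ctrl.close_job(): hands the job in, once; it reports no verdict.
Trained networks look in the newest picture that a camera, given by its name, has taken for a name from the list of things; names that differ only in an ending like _2 or _b are one class to them, and where a whole thing is asked for, a point or a joint stands for the part that bears it (a point fixed in the world has none). Each returns a list of dicts, best first, with "conf" (0 to 1); they miss things now and then, are a little off and sometimes report something else, mostly with a low value. They report only what shows in the picture. A call takes as long as a camera call. They do not tell look-alikes from the thing itself.
- nets.spot_in(camera, label): "extent" ([left, top, right, bottom] in pixels, round what is visible of it).
- nets.spot_point(camera, label): "position" ([column, row] in pixels: a listed point, or the origin of a listed thing).
The state is a dict: "t": time; "qpos": joint angles; "qvel": joint speeds; "joint_torque": joint torques, N m; "ee_pos": TCP position; "orientation": TCP orientation; "ft_force": force on the tool from outside, world axes, zero at the start; "moment": the same for the moment, N m; "width": finger opening in mm.
Only numpy, scipy, OpenCV 4.12 (cv2) and the standard library are available. Lean on these libraries where they do the work, as an engineer would, in place of code of your own. Each camera call takes 0.05 s, during which the arm holds its last target. There are 200 camera calls.

## Task

The wooden tote with the carrying bar is nested down inside the storage tray: lift it out and stand it upright on the cork mat, then lay the carved block flat on the floor of the tray, relief side up. Then take the tote again and put it back on the tray turned half round from the way it was nested, so that it stacks above the carving, level, with all four of its ribs fully down in the shallow notches of the tray's rim. Set the tote and the carving down rather than dropping them, leave everything released, and do not disturb the other things on the bench.

Things in the scene. Friction and masses are not known exactly. Their poses are not given: they have to be found in the camera images.
- tray: loose open wooden storage tray, 0.9 kg, outside 200 (x) x 160 (y) x 76 mm high; walls 10, floor 6 mm thick. Origin: centre of its underside. Starts left or right of the robot, yaw within 0.4 rad. Each long wall (y = +75, -75 mm) has four 24 mm wide cuts: deep slots at x = -72 and +32 mm (down to 9 mm above the underside), shallow notches at x = -32 and +72 mm
- tray_rim (a point): centre of the tray's mouth, at rim height, 76 mm above its underside; axes of the tray. The shallow notches in the rim are 6 mm deep (bottom 70 mm above the tray's underside)
- tote_handle (a point): centre of the tote's carrying bar, which runs along the tote's x over its middle between two end posts: 16 mm wide (y), 20 mm high, free over 150 mm, empty space below it. This point is 98 mm above the tote's underside and 10 mm below its top, above its centre of mass (within a few mm). Axes of the tote. Nested at the start, it is 104 mm above the tray's underside; stacked, 162 mm, over the tray's centre
- tote_center (a point): centre of the tote's open body, 22.5 mm above its underside. Loose light-wood tool box, about 0.35 kg, body 170 (x) x 132 (y) x 45 mm high. Two ribs on each long side, at x = -72 and +32 mm, 16 mm wide, out to y = +79 and -79 mm, undersides 6 mm above the tote's. Starts nested, yaw as the tray (ribs in the deep slots); stacked, yaw = tray + pi, ribs in the notches with 4 mm play each way
- tote_divider (a point): middle of the top edge of the tote's one cross divider, 50 mm from the tote's middle towards its +x end: tells which end is which; in the tray's frame at x = +50 mm when nested and -50 mm when stacked
- carving_center (a point): centre of the carved block, a loose dark-wood block 120 (its x) x 44 (its y) x 44 mm, straight sides, with a relief on top that reaches 50 mm above its underside; about 0.2 kg. This point is 22 mm above its underside; z points up out of the relief. It starts lying flat in the middle of the bench, long side roughly away from the robot
- mat: cork mat fixed to the bench, 240 (its x) x 200 (its y) x 4 mm; origin at the centre of its underside, on the bench; on the opposite side from the tray; clear at the start
- chisel: loose chisel, wooden handle and flat steel blade, 205 mm long, lying on the bench between the robot and the carving; bystander; origin near its middle, at bench level
- gouge: loose narrow gouge, 205 mm long, lying beyond the carving; bystander; origin near its middle
- jar: closed glazed ceramic jar, 92 mm wide, 105 mm high, at the left side; bystander; origin at its underside
- books: two books lying flat, 160 x 110 x 40 mm, at the right side; bystander; origin at the underside
- pot: open white ceramic cup, 80 mm wide, 100 mm high, at the right side; bystander; origin at its underside
- oilstone: dark sharpening stone, 180 x 60 x 28 mm, at the left side; bystander; origin at its underside
Not all that is in view belongs to the job. Of the things that look like the part that bears carving_center, take the one that is farthest from the robot's base at the start.

How it is judged:
By the outcome, as a careful person would: the job done as asked, in the order asked, and still so for the second after the job is handed in, with the robot touching nothing.
It also fails if it takes over 72 s, if anything falls off the work surface, if the arm or the gripper's body presses on something with over 40 N, if the wrist force passes 120 N, or if a joint passes its speed limit or range.

## Working session

There is one attempt and no reset: what is moved stays moved. The work goes in short steps, Python scripts to look and compute and a tool call to move; the robot and the scene stay as the last step left them, time stands still between calls to the robot, and variables do not carry over. Pictures are saved under pics/ and viewed, about 8 in all and at most 12, crops included, and the job is handed in when it is done.

Besides the shell and the picture viewer there is one more tool, called after "Emit:" as a command line: name --argument value ..., lists and objects as JSON in quotes. send_rows: Moves the arm, as the interface text tells. Its arguments: {"type":"object","properties":{"rows":{"type":"array"},"gripper":{"type":"number"}},"required":["rows"]}

```bash
mkdir -p pics; ls; cat > h.py <<'E'
import numpy as np, cv2
from workcell import ctrl, optics, nets
from scipy.spatial.transform import Rotation as R
def world(cam,d,u,v):
    i=optics.camera_info(cam);K=np.array(i["K"]);T=np.array(i["pose"])
    p=np.array([(u-K[0,2])/K[0,0]*d,(v-K[1,2])/K[1,1]*d,d]);return T[:3,:3]@p+T[:3,3]
def cloud(cam,d):
    i=optics.camera_info(cam);K=np.array(i["K"]);T=np.array(i["pose"])
    v,u=np.mgrid[0:d.shape[0],0:d.shape[1]]
    p=np.stack([(u-K[0,2])/K[0,0]*d,(v-K[1,2])/K[1,1]*d,d],-1);return p@T[:3,:3].T+T[:3,3]
def pix(cam,p):
    i=optics.camera_info(cam);K=np.array(i["K"]);T=np.linalg.inv(np.array(i["pose"]))
    q=K@(T[:3,:3]@np.array(p)+T[:3,3]);return q[:2]/q[2]
E
python3 - <<'E'
from h import *
o=ctrl.get_obs();print({k:np.round(v,3) for k,v in o.items()})
for c in("top","side"):
    im,d=optics.get_image(c);cv2.imwrite(f"pics/{c}0.png",im);np.save(c+"0.npy",d)
    print(c,np.round(optics.camera_info(c)["K"],1).tolist(),np.round(optics.camera_info(c)["pose"],3).tolist(),d.shape)
    for n in("tray","tote_handle","tote_center","tote_divider","tray_rim","carving_center","mat"):
        for r in nets.spot_point(c,n)[:3]:
            u,v=r["position"];z=d[int(round(v)),int(round(u))]
            print(c,n,np.round([u,v,r["conf"]],2),np.round(world(c,z,u,v)))
E
```

```text
pics
{'t': np.float64(0.0), 'qpos': array([ 1.242,  0.424,  1.631,  0.   ,  1.089, -0.019]), 'qvel': array([ 0.001,  0.002, -0.003,  0.001, -0.001, -0.002]), 'joint_torque': array([ 1.0000e-03, -5.4461e+01, -2.7368e+01,  6.4000e-02,  2.3000e-02,
       -0.0000e+00]), 'ee_pos': array([190.433, 595.009, 403.917]), 'orientation': array([-4.850e-01, -3.104e+00,  2.000e-03]), 'ft_force': array([ 0.027,  0.021, -0.86 ]), 'moment': array([ 0.042, -0.025, -0.018]), 'width': np.float64(87.642)}
top [[506.8, 0.0, 323.5], [0.0, 506.8, 187.2], [0.0, 0.0, 1.0]] [[-0.071, -0.976, 0.207, 116.191], [-0.997, 0.069, -0.016, -4.286], [0.001, -0.208, -0.978, 1843.686], [0.0, 0.0, 0.0, 1.0]] (400, 640)
top tote_handle [243.9  188.3    0.68] [498. 244. 116.]
top tote_handle [4.361e+02 1.467e+02 4.000e-01] [ 622. -461.   38.]
top tote_center [247.1  191.3    0.62] [487. 234. 114.]
top tote_center [3.281e+02 2.159e+02 2.600e-01] [395. -43.  16.]
top tote_divider [241.1  181.1    0.91] [525. 254. 113.]
top carving_center [375.8  235.1    0.67] [ 309. -206.   52.]
top carving_center [243.   262.4    0.66] [24
[... 185 characters left out ...]
0]] [[0.953, -0.166, 0.253, 146.841], [-0.302, -0.524, 0.796, -1164.198], [0.0, -0.835, -0.55, 890.647], [0.0, 0.0, 0.0, 1.0]] (400, 640)
side tray [295.   186.2    0.62] [483. 145.  60.]
side tote_handle [295.4  156.9    0.63] [537. 335.  71.]
side tote_center [292.5  177.2    0.58] [511. 290.  10.]
side tray_rim [292.1  171.8    0.77] [517. 316.  18.]
side carving_center [221.1  186.3    0.93] [237. 253.  41.]
side carving_center [317.2  212.7    0.89] [520.   5.  31.]
side carving_center [272.1  268.8    0.56] [ 312. -240.   50.]
side mat [363.5 275.5   0.6] [  147. -1164.   891.]
side mat [295.9  161.1    0.41] [514. 241. 105.]
side mat [3.387e+02 3.639e+02 2.900e-01] [ 384. -580.   45.]
```

```bash
python3 - <<'E'
import cv2
a=cv2.imread("pics/top0.png");cv2.imwrite("pics/top0c.png",cv2.resize(a[80:340,170:500],None,fx=2.4,fy=2.3,interpolation=cv2.INTER_CUBIC)[:600,:800])
E
```

```text
(no output)
```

View pics/top0c.png

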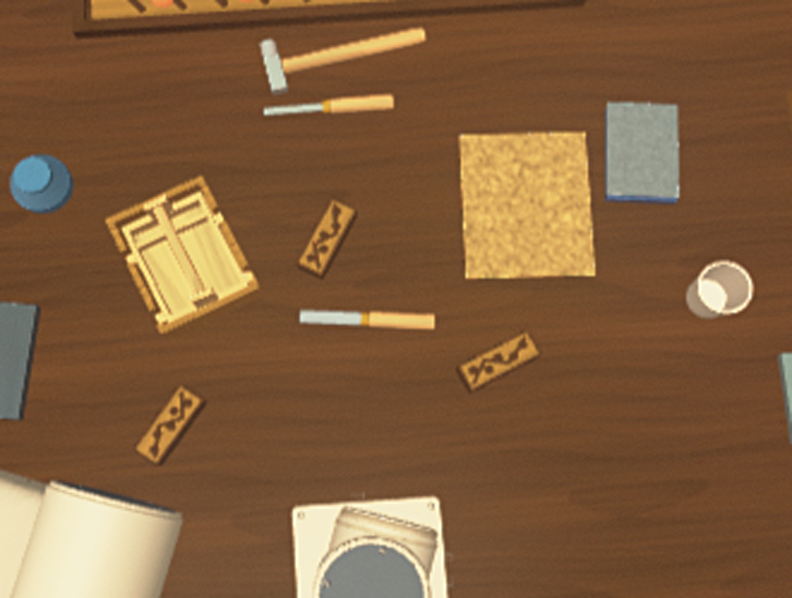

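View pics/side0.png

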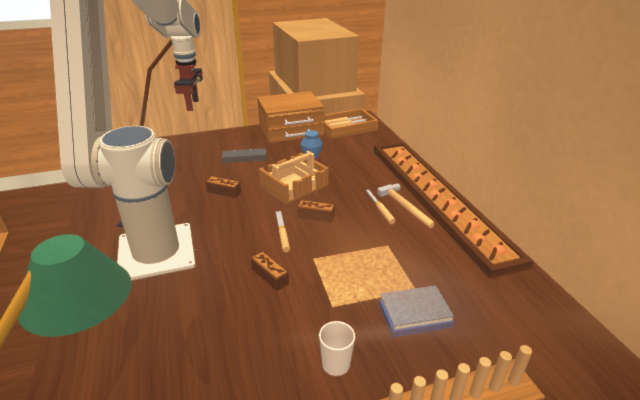

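The top crop shows three carving look-alikes: full-picture pixels (303,184) at about (513,41), r 515; (376,235) at about (309,-206), r 371; and (243,262) at about (247,268), r 364. The middle one between chisel and gouge is farthest, so I choose it. The tote is nested in the tray at (244,188), divider towards +x. The mat is on the right at (388,167).

```bash
python3 - <<'E'
from h import *
def rect(P,tag):
    P=P.astype(np.float32);print(tag,len(P), "med z",np.round(np.median(P[:,2]),1),cv2.minAreaRect(P[:,:2].copy()), "mean",np.round(P.mean(0),1))
C={c:cloud(c,np.load(c+"0.npy")).reshape(-1,3)[np.load(c+"0.npy").ravel()>0] for c in("top","side")}
for c,P in C.items():
    near=lambda x,y,r:np.hypot(P[:,0]-x,P[:,1]-y)<r
    b=P[near(515,10,250)&(np.abs(P[:,2])<25)];print(c,"bench z",np.median(b[:,2]),b[:,2].std())
    s=near(500,240,150)
    rect(P[s&(P[:,2]>102)&(P[:,2]<130)],c+" bar")
    rect(P[s&(P[:,2]>67)&(P[:,2]<84)],c+" rim")
    rect(P[s&(P[:,2]>30)],c+" all>30")
    rect(P[near(513,41,90)&(P[:,2]>32)&(P[:,2]<65)],c+" carv")
    rect(P[near(513,41,90)&(P[:,2]>20)&(P[:,2]<65)],c+" carv>20")
    print(nets.__class__)
a=cv2.imread("pics/top0.png")
crop=np.hstack([cv2.resize(a[150:230,205:285],(400,400),interpolation=cv2.INTER_CUBIC),cv2.resize(a[150:230,265:345],(400,400),interpolation=cv2.INTER_CUBIC)]);cv2.imwrite("pics/crop1.png",crop)
# mat by color
hsv=cv2.cvtColor(a,cv2.COLOR_BGR2HSV);m=cv2.inRange(hsv,(12,80,150),(35,255,255));m[:, :350]=0;m[:130]=0;m[:,425:]=0;m[205:]=0
c=max(cv2.findContours(m,0,2)[0],key=cv2.contourArea);print("matpx",cv2.minAreaRect(c))
i=optics.camera_info("top");T=np.array(i["pose"]);K=np.array(i["K"])
for u,v in cv2.boxPoints(cv2.minAreaRect(c)):
    r=T[:3,:3]@np.linalg.inv(K)@[u,v,1];print(np.round(T[:3,3]+r*(4-T[2,3])/r[2]))
E
```

```text
top bench z 0.041293189151929255 6.3488875872485835
top bar 257 med z 112.4 ((499.75201416015625, 245.9418182373047), (171.33865356445312, 35.05758285522461), 22.680444717407227) mean [499.2 245.4 112.1]
top rim 479 med z 74.3 ((499.5594482421875, 245.81646728515625), (202.82493591308594, 160.3324737548828), 22.579479217529297) mean [496.  245.3  74.4]
top all>30 1538 med z 66.7 ((499.4933166503906, 245.78546142578125), (202.97088623046875, 160.33897399902344), 22.579479217529297) mean [499.3 247.9  68.1]
top carv 398 med z 46.1 ((518.0669555664062, 29.709354400634766), (45.75726318359375, 120.8260269165039), 59.38591384887695) mean [517.   29.5  45.7]
top carv>20 417 med z 45.8 ((517.812255859375, 29.860042572021484), (45.75726318359375, 121.41783142089844), 59.38591384887695) mean [516.   29.5  44.8]
<class 'host.Nets'>
side bench z 0.9350316907355705 5.339285704038833
side bar 226 med z 111.6 ((505.7539978027344, 241.1050262451172), (176.8472442626953, 44.70100402832031), 22.627992630004883) mean [501.  237.8 110.8]
side rim 417 med z 74.5 ((504.062255859375, 243.47183227539062), (207.7964630126953, 167.98487854003906), 22.92744255065918) mean [496.6 225.6  74. ]
side all>30 1658 med z 62.5 ((504.1415710449219, 243.2424774169922), (207.83447265625, 168.3144073486328), 22.6796932220459) mean [502.6 224.1  65.4]
side carv 384 med z 45.5 ((521.8460693359375, 26.518924713134766), (49.773216247558594, 120.43839263916016), 58.574607849121094) mean [520.6  19.4  44.3]
side carv>20 487 med z 44.4 ((521.8377075195312, 26.058700561523438), (50.51482391357422, 121.34379577636719), 59.33604431152344) mean [519.5  17.2  40.3]
<class 'host.Nets'>
matpx ((389.1371154785156, 168.51651000976562), (63.43450164794922, 53.89889144897461), 87.39744567871094)
[ 685. -189.    4.]
[ 681. -393.    4.]
[ 437. -377.    4.]
[ 442. -178.    4.]
```

View pics/crop1.png

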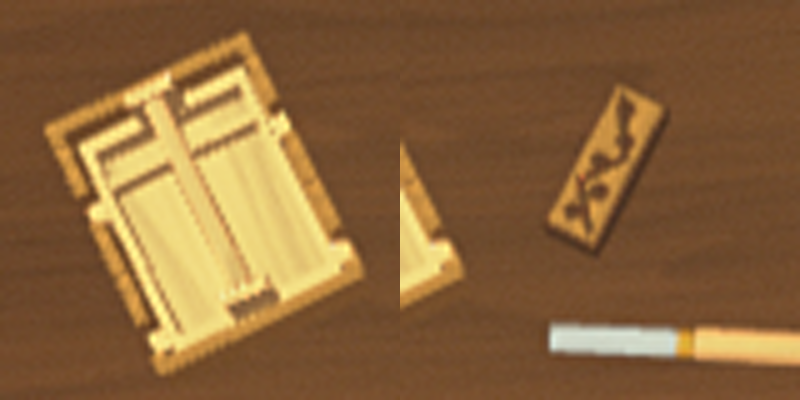

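The crop confirms the choice: the carving is flat with its relief up, long axis about -31°, clear of the chisel. The tray is at about (501,245), yaw 22.6°, with the tote's divider at the +x end. All sizes check (203x160, 121x45). Now the move helper.

```bash
cat >> h.py <<'E'
def plan(x,y,z,yaz,n,zfirst=None):
    """z = grasp point height; yaz = azimuth (deg) of tool y; prints rows (mm->m, deg) for n rows, straight line"""
    o=ctrl.get_obs();p0=np.array(o["ee_pos"]);R0=R.from_rotvec(o["orientation"])
    p1=np.array([x,y,z+163.]);a=np.radians(yaz)
    Y=np.array([np.cos(a),np.sin(a),0]);Z=np.array([0,0,-1.]);R1=R.from_matrix(np.stack([np.cross(Y,Z),Y,Z],1))
    d=(R0.inv()*R1).as_rotvec(); d0=d
    print("t",round(o["t"],2),"now grasp",np.round(p0+163*R0.apply([0,0,1]),1),"yaz",round(np.degrees(np.arctan2(*R0.apply([0,1,0])[1::-1])),1),"F",np.round(o["ft_force"],1),"w",round(o["width"],1),"q6",round(np.degrees(o["qpos"][5]),1))
    print("need deg",np.round(np.degrees(d),1),"mm",np.round(R0.inv().apply(p1-p0),1))
    st=(p1-p0)/n
    for k in range(n):
        Rk=R0*R.from_rotvec(d*k/n)
        print(k//5,np.round(Rk.inv().apply(st)/1000,4).tolist(),np.round(np.degrees(d/n),2).tolist())
E
python3 -c "
from h import *
plan(501,244.8,170,-67.4,20)"
```

```text
t 0.8 now grasp [190.5 595.2 241.7] yaz 72.3 F [-0.1 -0.7 -0.3] w 88.0 q6 -1.1
need deg [  0.   -0.  139.7] mm [-402.5 -239.1   71.7]
0 [-0.0201, -0.012, 0.0036] [0.0, -0.0, 6.98]
0 [-0.0214, -0.0094, 0.0036] [0.0, -0.0, 6.98]
0 [-0.0224, -0.0067, 0.0036] [0.0, -0.0, 6.98]
0 [-0.0231, -0.004, 0.0036] [0.0, -0.0, 6.98]
0 [-0.0234, -0.0011, 0.0036] [0.0, -0.0, 6.98]
1 [-0.0233, 0.0017, 0.0036] [0.0, -0.0, 6.98]
1 [-0.023, 0.0045, 0.0036] [0.0, -0.0, 6.98]
1 [-0.0222, 0.0073, 0.0036] [0.0, -0.0, 6.98]
1 [-0.0212, 0.0099, 0.0036] [0.0, -0.0, 6.98]
1 [-0.0198, 0.0125, 0.0036] [0.0, -0.0, 6.98]
2 [-0.0182, 0.0148, 0.0036] [0.0, -0.0, 6.98]
2 [-0.0162, 0.0169, 0.0036] [0.0, -0.0, 6.98]
2 [-0.0141, 0.0187, 0.0036] [0.0, -0.0, 6.98]
2 [-0.0117, 0.0203, 0.0036] [0.0, -0.0, 6.98]
2 [-0.0091, 0.0216, 0.0036] [0.0, -0.0, 6.98]
3 [-0.0064, 0.0225, 0.0036] [0.0, -0.0, 6.98]
3 [-0.0037, 0.0231, 0.0036] [0.0, -0.0, 6.98]
3 [-0.0008, 0.0234, 0.0036] [0.0, -0.0, 6.98]
3 [0.002, 0.0233, 0.0036] [0.0, -0.0, 6.98]
3 [0.0049, 0.0229, 0.0036] [0.0, -0.0, 6.98]
```

Emit:
send_rows --rows '[{"offset":[-0.02,-0.012,0.0036],"twist":[0,0,7]},{"offset":[-0.0214,-0.0094,0.0036],"twist":[0,0,7]},{"offset":[-0.0224,-0.0067,0.0036],"twist":[0,0,7]},{"offset":[-0.0231,-0.004,0.0036],"twist":[0,0,7]},{"offset":[-0.0234,-0.001,0.0036],"twist":[0,0,7]}]' --gripper 0.08

```text
t: 1.22
ee_pos: [267.3, 507.8, 387.0]
orientation: [-1.411, -2.805, -0.007]
ft_force: [0.0, 1.7, 0.5]
width: 79.9
```

Emit:
send_rows --rows '[{"offset":[-0.0233,0.0017,0.0036],"twist":[0,0,7]},{"offset":[-0.023,0.0045,0.0036],"twist":[0,0,7]},{"offset":[-0.0222,0.0073,0.0036],"twist":[0,0,7]},{"offset":[-0.0212,0.01,0.0036],"twist":[0,0,7]},{"offset":[-0.02,0.0125,0.0036],"twist":[0,0,7]}]'

```text
t: 1.63
ee_pos: [346.4, 414.2, 368.5]
orientation: [-2.205, -2.234, -0.009]
ft_force: [-0.9, 0.6, 0.0]
width: 80.2
```

Emit:
send_rows --rows '[{"offset":[-0.018,0.015,0.0036],"twist":[0,0,7]},{"offset":[-0.016,0.017,0.0036],"twist":[0,0,7]},{"offset":[-0.014,0.019,0.0036],"twist":[0,0,7]},{"offset":[-0.0117,0.02,0.0036],"twist":[0,0,7]},{"offset":[-0.009,0.0216,0.0036],"twist":[0,0,7]}]'

```text
t: 2.05
ee_pos: [424.9, 319.8, 350.0]
orientation: [-2.783, -1.447, -0.01]
ft_force: [-0.2, -0.4, 0.5]
width: 80.0
```

Emit:
send_rows --rows '[{"offset":[-0.0064,0.0225,0.0036],"twist":[0,0,7]},{"offset":[-0.0037,0.023,0.0036],"twist":[0,0,7]},{"offset":[-0.001,0.0234,0.0036],"twist":[0,0,7]},{"offset":[0.002,0.0233,0.0036],"twist":[0,0,7]},{"offset":[0.005,0.023,0.0036],"twist":[0,0,7]}]'

```text
t: 2.47
ee_pos: [501.5, 223.5, 331.6]
orientation: [-3.091, -0.521, -0.01]
ft_force: [0.4, 0.1, -0.4]
width: 80.2
```

```bash
python3 -c "
from h import *
plan(501,244.8,140,-67.4,10)"
```

```text
t 2.47 now grasp [502.4 224.9 168.6] yaz -70.9 F [ 0.4  0.1 -0.4] w 80.2 q6 93.3
need deg [-0.3 -0.4 -3.5] mm [  6.3 -20.1  28.8]
0 [0.0006, -0.002, 0.0029] [-0.03, -0.04, -0.35]
0 [0.0006, -0.002, 0.0029] [-0.03, -0.04, -0.35]
0 [0.0007, -0.002, 0.0029] [-0.03, -0.04, -0.35]
0 [0.0007, -0.002, 0.0029] [-0.03, -0.04, -0.35]
0 [0.0007, -0.002, 0.0029] [-0.03, -0.04, -0.35]
1 [0.0007, -0.002, 0.0029] [-0.03, -0.04, -0.35]
1 [0.0007, -0.002, 0.0029] [-0.03, -0.04, -0.35]
1 [0.0007, -0.002, 0.0029] [-0.03, -0.04, -0.35]
1 [0.0007, -0.002, 0.0029] [-0.03, -0.04, -0.35]
1 [0.0008, -0.002, 0.0029] [-0.03, -0.04, -0.35]
```

Emit:
send_rows --rows '[{"offset":[0.0015,-0.005,0.006],"twist":[-0.1,-0.1,-1]},{"offset":[0.0015,-0.005,0.006],"twist":[-0.1,-0.1,-1]},{"offset":[0.0013,-0.005,0.006],"twist":[-0.1,-0.1,-1]},{"offset":[0.0012,-0.004,0.006],"twist":[0,-0.1,-0.5]},{"offset":[0,0,0.003],"twist":[0,0,0]}]'

```text
t: 2.88
ee_pos: [502.1, 242.7, 302.9]
orientation: [-3.08, -0.616, -0.003]
ft_force: [-0.7, 0.5, -0.9]
width: 79.9
```

```bash
python3 -c "
from h import *
plan(501,244.8,106,-67.4,5)
im,d=optics.get_image('side')
cv2.imwrite('pics/s1.png',cv2.resize(im[80:230,220:400],None,fx=4,fy=4,interpolation=cv2.INTER_CUBIC))"
```

```text
t 2.88 now grasp [502.4 242.8 139.9] yaz -67.4 F [-0.7  0.5 -0.9] w 79.9 q6 92.0
need deg [-0.  -0.1  0. ] mm [-0.3 -2.4 33.9]
0 [-0.0001, -0.0005, 0.0068] [-0.0, -0.02, 0.0]
0 [-0.0001, -0.0005, 0.0068] [-0.0, -0.02, 0.0]
0 [-0.0, -0.0005, 0.0068] [-0.0, -0.02, 0.0]
0 [-0.0, -0.0005, 0.0068] [-0.0, -0.02, 0.0]
0 [-0.0, -0.0005, 0.0068] [-0.0, -0.02, 0.0]
```

View pics/s1.png

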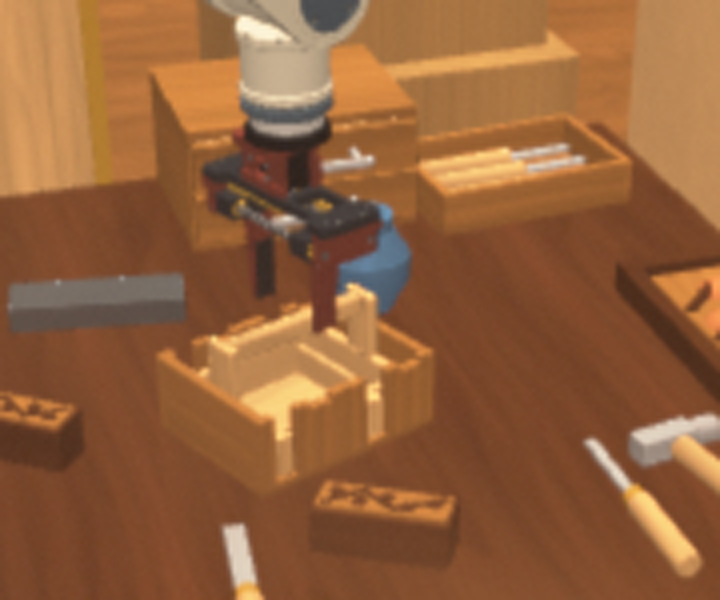

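The gripper straddles the bar (fingers at about crop (265,270) and (322,310), bar between). I descend and close.

Emit:
send_rows --rows '[{"offset":[0,-0.0006,0.008],"twist":[0,0,0]},{"offset":[0,-0.0006,0.008],"twist":[0,0,0]},{"offset":[0,-0.0005,0.008],"twist":[0,0,0]},{"offset":[0,-0.0005,0.006],"twist":[0,0,0]},{"offset":[0,0,0.002],"twist":[0,0,0]}]'

```text
t: 3.35
ee_pos: [499.5, 246.7, 267.4]
orientation: [-3.079, -0.623, -0.002]
ft_force: [0.4, -0.4, -0.4]
width: 79.9
```

Emit:
send_rows --rows '[{"offset":[0,0,0],"twist":[0,0,0]},{"offset":[0,0,0],"twist":[0,0,0]},{"offset":[0,0,0],"twist":[0,0,0]},{"offset":[0,0,0],"twist":[0,0,0]},{"offset":[0,0,0],"twist":[0,0,0]}]' --gripper 0.0

```text
t: 3.77
ee_pos: [499.6, 246.4, 266.7]
orientation: [3.079, 0.622, -0.0]
ft_force: [-0.6, -0.1, -1.0]
width: 50.0
```

Emit:
send_rows --rows '[{"offset":[0,0,0],"twist":[0,0,0]},{"offset":[0,0,0],"twist":[0,0,0]},{"offset":[0,0,0],"twist":[0,0,0]},{"offset":[0,0,0],"twist":[0,0,0]},{"offset":[0,0,0],"twist":[0,0,0]}]'

```text
t: 4.18
ee_pos: [500.1, 246.2, 267.9]
orientation: [-3.079, -0.622, -0.004]
ft_force: [1.1, -1.6, -0.6]
width: 17.0
```

```bash
python3 -c "
from h import *
plan(501,244.8,220,-67.4,5)
im,d=optics.get_image('top');P=cloud('top',d)[d>0]
s=(np.hypot(P[:,0]-500,P[:,1]-245)<140)&(P[:,2]>67)&(P[:,2]<84)
print(cv2.minAreaRect(P[s][:,:2].astype(np.float32)))"
```

```text
t 4.18 now grasp [500.5 246.3 104.9] yaz -67.2 F [ 1.1 -1.6 -0.6] w 17.0 q6 92.2
need deg [ 0.  -0.1  0.2] mm [   0.5    1.7 -115.1]
0 [0.0001, 0.0003, -0.023] [0.0, -0.03, 0.05]
0 [0.0001, 0.0003, -0.023] [0.0, -0.03, 0.05]
0 [0.0001, 0.0003, -0.023] [0.0, -0.03, 0.05]
0 [0.0001, 0.0003, -0.023] [0.0, -0.03, 0.05]
0 [0.0001, 0.0003, -0.023] [0.0, -0.03, 0.05]
((526.7445678710938, 182.3621063232422), (200.20407104492188, 22.485506057739258), 23.005521774291992)
```

Emit:
send_rows --rows '[{"offset":[0,0,0],"twist":[0,0,0]},{"offset":[0,0,0],"twist":[0,0,0]},{"offset":[0,0,-0.003],"twist":[0,0,0]},{"offset":[0,0,-0.006],"twist":[0,0,0]},{"offset":[0,0,-0.01],"twist":[0,0,0]}]'

```text
t: 4.65
ee_pos: [498.7, 245.6, 285.2]
orientation: [3.079, 0.621, -0.006]
ft_force: [0.4, -0.2, -2.7]
width: 15.9
```

Emit:
send_rows --rows '[{"offset":[0,0,-0.012],"twist":[0,0,0]},{"offset":[0,0,-0.014],"twist":[0,0,0]},{"offset":[0,0,-0.015],"twist":[0,0,0]},{"offset":[0,0,-0.02],"twist":[0,0,0]},{"offset":[0,0,-0.02],"twist":[0,0,0]}]'

```text
t: 5.07
ee_pos: [497.8, 245.5, 369.9]
orientation: [3.078, 0.621, -0.013]
ft_force: [-0.4, 0.3, -2.8]
width: 15.5
```

Emit:
send_rows --rows '[{"offset":[0,0,-0.015],"twist":[0,0,0]},{"offset":[0,0,-0.01],"twist":[0,0,0]},{"offset":[0,0,0],"twist":[0,0,0]},{"offset":[0,0,0],"twist":[0,0,0]},{"offset":[0,0,0],"twist":[0,0,0]}]'

```text
t: 5.48
ee_pos: [497.8, 245.8, 402.9]
orientation: [-3.079, -0.621, 0.001]
ft_force: [0.3, 0.3, -2.9]
width: 15.8
```

```bash
python3 -c "
from h import *
plan(561,-284,225,87.5,30)
for c in('top','side'):
  im,d=optics.get_image(c);P=cloud(c,d)[d>0]
  if c=='top':np.save('top1.npy',d)
  s=(np.hypot(P[:,0]-500,P[:,1]-245)<140)&(P[:,2]>67)&(P[:,2]<84)
  print(c,'rim',cv2.minAreaRect(P[s][:,:2].astype(np.float32)))
  s=(np.hypot(P[:,0]-500,P[:,1]-245)<140)&(P[:,2]>160)&(P[:,2]<185)
  print(c,'tote',cv2.minAreaRect(P[s][:,:2].astype(np.float32)))
  cv2.imwrite('pics/l_%s.png'%c,im)
"
```

```text
t 5.48 now grasp [497.8 245.8 239.9] yaz -67.2 F [ 0.3  0.3 -2.9] w 15.8 q6 92.2
need deg [  -0.    -0.  -154.7] mm [-147.1  512.8   14.7]
0 [-0.0049, 0.0171, 0.0005] [-0.0, -0.0, -5.16]
0 [-0.0064, 0.0166, 0.0005] [-0.0, -0.0, -5.16]
0 [-0.0079, 0.0159, 0.0005] [-0.0, -0.0, -5.16]
0 [-0.0093, 0.0152, 0.0005] [-0.0, -0.0, -5.16]
0 [-0.0106, 0.0143, 0.0005] [-0.0, -0.0, -5.16]
1 [-0.0119, 0.0133, 0.0005] [-0.0, -0.0, -5.16]
1 [-0.013, 0.0121, 0.0005] [-0.0, -0.0, -5.16]
1 [-0.014, 0.0109, 0.0005] [-0.0, -0.0, -5.16]
1 [-0.015, 0.0096, 0.0005] [-0.0, -0.0, -5.16]
1 [-0.0158, 0.0082, 0.0005] [-0.0, -0.0, -5.16]
2 [-0.0164, 0.0068, 0.0005] [-0.0, -0.0, -5.16]
2 [-0.017, 0.0053, 0.0005] [-0.0, -0.0, -5.16]
2 [-0.0174, 0.0037, 0.0005] [-0.0, -0.0, -5.16]
2 [-0.0177, 0.0022, 0.0005] [-0.0, -0.0, -5.16]
2 [-0.0178, 0.0006, 0.0005] [-0.0, -0.0, -5.16]
3 [-0.0178, -0.001, 0.0005] [-0.0, -0.0, -5.16]
3 [-0.0176, -0.0026, 0.0005] [-0.0, -0.0, -5.16]
3 [-0.0173, -0.0042, 0.0005] [-0.0, -0.0, -5.16]
3 [-0.0168, -0.0057, 0.0005] [-0.0, -0.0, -5.16]
3 [-0.0162, -0.0072, 0.0005] [-0.0, -0.0, -5.16]
4
[... 217 characters left out ...]
005] [-0.0, -0.0, -5.16]
5 [-0.0102, -0.0146, 0.0005] [-0.0, -0.0, -5.16]
5 [-0.0089, -0.0154, 0.0005] [-0.0, -0.0, -5.16]
5 [-0.0075, -0.0161, 0.0005] [-0.0, -0.0, -5.16]
5 [-0.006, -0.0168, 0.0005] [-0.0, -0.0, -5.16]
5 [-0.0044, -0.0172, 0.0005] [-0.0, -0.0, -5.16]
top rim ((523.7001953125, 226.65768432617188), (242.39720153808594, 84.3203125), 59.73299026489258)
top tote ((493.377685546875, 225.57720947265625), (166.8578643798828, 135.4637451171875), 37.35225296020508)
side rim ((505.2416076660156, 241.83596801757812), (207.01132202148438, 165.2722930908203), 21.77438735961914)
side tote ((500.8811950683594, 243.18145751953125), (177.7774200439453, 162.3016815185547), 22.786094665527344)
```

Emit:
send_rows --rows '[{"offset":[-0.005,0.017,0.0005],"twist":[0,0,-5]},{"offset":[-0.0064,0.0166,0.0005],"twist":[0,0,-5]},{"offset":[-0.008,0.016,0.0005],"twist":[0,0,-5]},{"offset":[-0.0093,0.015,0.0005],"twist":[0,0,-5]},{"offset":[-0.0106,0.0143,0.0005],"twist":[0,0,-5]}]'

```text
t: 6.0
ee_pos: [506.9, 157.1, 394.3]
orientation: [-2.856, -1.303, 0.016]
ft_force: [0.3, 0.3, -2.7]
width: 15.6
```

Emit:
send_rows --rows '[{"offset":[-0.012,0.0133,0.0005],"twist":[0,0,-5]},{"offset":[-0.013,0.012,0.0005],"twist":[0,0,-5]},{"offset":[-0.014,0.011,0.0005],"twist":[0,0,-5]},{"offset":[-0.015,0.0096,0.0005],"twist":[0,0,-5]},{"offset":[-0.0158,0.008,0.0005],"twist":[0,0,-5]}]'

```text
t: 6.42
ee_pos: [516.9, 64.3, 386.1]
orientation: [-2.478, -1.915, 0.029]
ft_force: [1.0, -0.6, -4.1]
width: 15.7
```

Emit:
send_rows --rows '[{"offset":[-0.0164,0.0068,0.0005],"twist":[0,0,-5]},{"offset":[-0.017,0.005,0.0005],"twist":[0,0,-5]},{"offset":[-0.0174,0.0037,0.0005],"twist":[0,0,-5]},{"offset":[-0.0177,0.002,0.0005],"twist":[0,0,-5]},{"offset":[-0.0178,0.0006,0.0005],"twist":[0,0,-5]}]'

```text
t: 6.83
ee_pos: [527.8, -28.3, 378.0]
orientation: [-1.97, -2.42, 0.035]
ft_force: [-0.2, 0.8, -4.0]
width: 15.6
```

Emit:
send_rows --rows '[{"offset":[-0.0178,-0.001,0.0005],"twist":[0,0,-5]},{"offset":[-0.0176,-0.0026,0.0005],"twist":[0,0,-5]},{"offset":[-0.0173,-0.004,0.0005],"twist":[0,0,-5]},{"offset":[-0.0168,-0.0057,0.0005],"twist":[0,0,-5]},{"offset":[-0.0162,-0.007,0.0005],"twist":[0,0,-5]}]'

```text
t: 7.25
ee_pos: [540.3, -120.6, 369.5]
orientation: [-1.362, -2.791, 0.031]
ft_force: [-0.1, -0.5, -3.9]
width: 16.0
```

Emit:
send_rows --rows '[{"offset":[-0.0155,-0.0087,0.0005],"twist":[0,0,-5]},{"offset":[-0.0147,-0.01,0.0005],"twist":[0,0,-5]},{"offset":[-0.0137,-0.0113,0.0005],"twist":[0,0,-5]},{"offset":[-0.0127,-0.0125,0.0005],"twist":[0,0,-5]},{"offset":[-0.0115,-0.0136,0.0005],"twist":[0,0,-5]}]'

```text
t: 7.67
ee_pos: [553.2, -212.8, 359.9]
orientation: [-0.688, -3.014, 0.015]
ft_force: [-0.4, 0.5, -2.4]
width: 15.6
```

Emit:
send_rows --rows '[{"offset":[-0.01,-0.0146,0],"twist":[0,0,-5]},{"offset":[-0.008,-0.014,0],"twist":[0,0,-4]},{"offset":[-0.005,-0.01,0],"twist":[0,0,-3]},{"offset":[-0.002,-0.005,0],"twist":[0,0,-1.5]},{"offset":[0,0,0],"twist":[0,0,0]}]'

```text
t: 8.08
ee_pos: [560.6, -268.3, 352.2]
orientation: [-0.307, -3.067, 0.001]
ft_force: [0.8, -0.1, -3.9]
width: 15.8
```

```bash
python3 - <<'E'
from h import *
plan(561,-284,112,87.5,5)
im,d=optics.get_image('top');np.save('top2.npy',d);cv2.imwrite('pics/top2.png',im)
P=cloud('top',d)[d>0]
for lo,hi in((67,84),(60,84),(25,84)):
  s=(np.hypot(P[:,0]-500,P[:,1]-245)<140)&(P[:,2]>lo)&(P[:,2]<hi)
  print('rim',cv2.minAreaRect(P[s][:,:2].astype(np.float32)))
c=np.vstack([im[120:240,205:345],im[120:240,330:470]])
cv2.imwrite('pics/top2c.png',np.hstack([cv2.resize(im[150:230,205:285],(400,400),interpolation=cv2.INTER_CUBIC),cv2.resize(im[120:220,340:440],(400,400),interpolation=cv2.INTER_CUBIC)]))
E
```

```text
t 8.08 now grasp [ 551.  -267.5  189.5] yaz 78.6 F [ 0.8 -0.1 -3.9] w 15.8 q6 -104.2
need deg [-0.1 -3.4 -8.9] mm [ -8.  -14.8  77. ]
0 [-0.0016, -0.003, 0.0154] [-0.02, -0.68, -1.79]
0 [-0.0013, -0.003, 0.0154] [-0.02, -0.68, -1.79]
0 [-0.0011, -0.003, 0.0154] [-0.02, -0.68, -1.79]
0 [-0.0008, -0.0031, 0.0154] [-0.02, -0.68, -1.79]
0 [-0.0005, -0.0031, 0.0154] [-0.02, -0.68, -1.79]
rim ((499.7392272949219, 245.7708740234375), (203.44732666015625, 160.1405487060547), 22.63222312927246)
rim ((500.61541748046875, 246.13616943359375), (205.34591674804688, 160.1405487060547), 22.63222312927246)
rim ((500.4883728027344, 246.1444091796875), (205.0972442626953, 160.35299682617188), 22.84187126159668)
```

View pics/top2c.png

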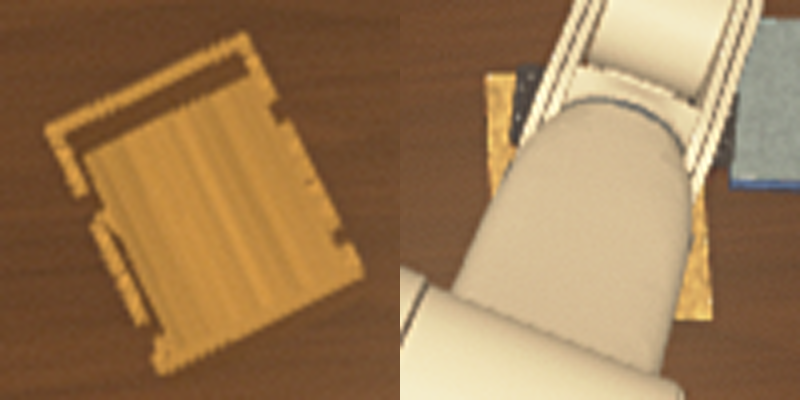

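The tray is empty and has not moved. The tote is held over the mat, tilted about 3.4° from drift, which I correct next. Then I check before lowering.

Emit:
send_rows --rows '[{"offset":[-0.0016,-0.003,0.01],"twist":[0,-0.8,-1.9]},{"offset":[-0.0013,-0.003,0.01],"twist":[0,-0.8,-1.9]},{"offset":[-0.001,-0.003,0.01],"twist":[0,-0.8,-1.9]},{"offset":[-0.001,-0.003,0.01],"twist":[0,-0.7,-1.9]},{"offset":[-0.0005,-0.002,0.01],"twist":[0,-0.3,-1]}]'

```text
t: 8.55
ee_pos: [562.2, -280.0, 299.1]
orientation: [-0.076, -3.141, 0.001]
ft_force: [-0.7, 0.5, -2.9]
width: 15.6
```

```bash
python3 -c "
from h import *
plan(561,-284,108,87.5,5)"
```

```text
t 8.55 now grasp [ 562.1 -280.1  136.1] yaz 87.2 F [-0.7  0.5 -2.9] w 15.6 q6 -114.7
need deg [-0.  -0.  -0.3] mm [ 1.  -4.1 28.1]
0 [0.0002, -0.0008, 0.0056] [-0.01, -0.0, -0.06]
0 [0.0002, -0.0008, 0.0056] [-0.01, -0.0, -0.06]
0 [0.0002, -0.0008, 0.0056] [-0.01, -0.0, -0.06]
0 [0.0002, -0.0008, 0.0056] [-0.01, -0.0, -0.06]
0 [0.0002, -0.0008, 0.0056] [-0.01, -0.0, -0.06]
```

Emit:
send_rows --rows '[{"offset":[0,-0.001,0.007],"twist":[0,0,0]},{"offset":[0,-0.001,0.007],"twist":[0,0,0]},{"offset":[0,-0.001,0.007],"twist":[0,0,0]},{"offset":[0,0,0.003],"twist":[0,0,0]},{"offset":[0,0,0.001],"twist":[0,0,0]}]'

```text
t: 8.97
ee_pos: [561.1, -281.3, 268.6]
orientation: [-0.081, -3.135, -0.004]
ft_force: [-0.5, -0.0, -2.5]
width: 16.0
```

Emit:
send_rows --rows '[{"offset":[0,0,0.001],"twist":[0,0,0]},{"offset":[0,0,0.001],"twist":[0,0,0]},{"offset":[0,0,0.001],"twist":[0,0,0]},{"offset":[0,0,0.001],"twist":[0,0,0]},{"offset":[0,0,0],"twist":[0,0,0]}]'

```text
t: 9.38
ee_pos: [561.4, -281.1, 266.4]
orientation: [-0.081, -3.135, -0.003]
ft_force: [-0.4, 0.5, -3.2]
width: 16.1
```

```bash
python3 -c "
from h import *
plan(561,-284,103,87.5,1)"
```

```text
t 9.38 now grasp [ 560.5 -280.7  103.4] yaz 87.0 F [-0.4  0.5 -3.2] w 16.1 q6 -114.7
need deg [ 0.1 -0.3 -0.5] mm [ 0.2 -2.9  0.4]
0 [0.0002, -0.0029, 0.0004] [0.11, -0.3, -0.48]
```

Emit:
send_rows --rows '[{"offset":[0,0,0.001],"twist":[0,0,0]},{"offset":[0,0,0.001],"twist":[0,0,0]},{"offset":[0,0,0.001],"twist":[0,0,0]},{"offset":[0,0,0],"twist":[0,0,0]},{"offset":[0,0,0],"twist":[0,0,0]}]'

```text
t: 9.8
ee_pos: [561.8, -281.2, 266.3]
orientation: [-0.082, -3.138, -0.001]
ft_force: [-0.6, -0.3, -3.0]
width: 16.1
```

```bash
python3 -c "
from h import *
plan(561,-284,103,87.5,1)"
```

```text
t 9.8 now grasp [ 561.4 -281.1  103.3] yaz 87.0 F [-0.6 -0.3 -3. ] w 16.1 q6 -114.7
need deg [ 0.  -0.1 -0.5] mm [ 0.7 -2.8  0.3]
0 [0.0007, -0.0028, 0.0003] [0.03, -0.15, -0.48]
```

Emit:
send_rows --rows '[{"offset":[0,0,0.002],"twist":[0,0,0]},{"offset":[0,0,0.002],"twist":[0,0,0]},{"offset":[0,0,0.002],"twist":[0,0,0]},{"offset":[0,0,0.002],"twist":[0,0,0]},{"offset":[0,0,0.001],"twist":[0,0,0]}]'

```text
t: 10.22
ee_pos: [562.0, -281.2, 265.7]
orientation: [-0.082, -3.138, -0.001]
ft_force: [-1.2, 1.1, -0.2]
width: 15.9
```

```bash
python3 -c "
from h import *
plan(561,-284,103,87.5,1)"
```

```text
t 10.22 now grasp [ 561.6 -281.1  102.7] yaz 87.0 F [-1.2  1.1 -0.2] w 15.9 q6 -114.7
need deg [ 0.  -0.1 -0.5] mm [ 0.8 -2.9 -0.3]
0 [0.0008, -0.0029, -0.0003] [0.04, -0.12, -0.48]
```

Weight has transferred to the mat (Fz about 0 at z 102.7, expected about 103). I release and rise.

Emit:
send_rows --rows '[{"offset":[0,0,0],"twist":[0,0,0]},{"offset":[0,0,0],"twist":[0,0,0]},{"offset":[0,0,0],"twist":[0,0,0]},{"offset":[0,0,0],"twist":[0,0,0]},{"offset":[0,0,0],"twist":[0,0,0]}]' --gripper 0.065

```text
t: 10.63
ee_pos: [562.8, -281.7, 266.0]
orientation: [0.082, 3.14, -0.001]
ft_force: [-0.2, 0.6, 0.8]
width: 45.7
```

Emit:
send_rows --rows '[{"offset":[0,0,-0.005],"twist":[0,0,0]},{"offset":[0,0,-0.01],"twist":[0,0,0]},{"offset":[0,0,-0.02],"twist":[0,0,0]},{"offset":[0,0,-0.025],"twist":[0,0,0]},{"offset":[0,0,-0.02],"twist":[0,0,0]}]'

```text
t: 11.05
ee_pos: [561.6, -281.0, 345.1]
orientation: [-0.082, -3.132, -0.006]
ft_force: [0.1, 0.5, 0.5]
width: 65.0
```

```bash
python3 - <<'E'
from h import *
# re-measure carving (top+side), choose yaz 59.4 (q6 -56)
for c in('top','side'):
  im,d=optics.get_image(c);P=cloud(c,d)[d>0]
  s=(np.hypot(P[:,0]-518,P[:,1]-28)<85)&(P[:,2]>32)&(P[:,2]<65)
  print(c,'carv',cv2.minAreaRect(P[s][:,:2].astype(np.float32)))
  s=(np.hypot(P[:,0]-561,P[:,1]+282)<140)&(P[:,2]>38)&(P[:,2]<60)
  print(c,'tote',cv2.minAreaRect(P[s][:,:2].astype(np.float32)))
plan(519.5,28.5,90,59.2,20)
E
```

```text
top carv ((518.68701171875, 30.309776306152344), (43.8270263671875, 121.39999389648438), 58.51390075683594)
top tote ((593.5647583007812, -310.74566650390625), (223.7781524658203, 36.38823699951172), 71.63164520263672)
side carv ((521.4015502929688, 27.11370086669922), (48.61091995239258, 122.26686096191406), 59.92618179321289)
side tote ((556.10302734375, -320.744140625), (200.3879852294922, 175.83522033691406), 84.25196075439453)
t 11.15 now grasp [ 562.2 -281.4  184.6] yaz 87.0 F [0.4 0.6 0. ] w 64.6 q6 -114.7
need deg [ 0.  -0.2 27.8] mm [ 59.  307.3  95.1]
0 [0.0029, 0.0154, 0.0048] [0.0, -0.01, 1.39]
0 [0.0033, 0.0153, 0.0048] [0.0, -0.01, 1.39]
0 [0.0037, 0.0152, 0.0048] [0.0, -0.01, 1.39]
0 [0.0041, 0.0151, 0.0048] [0.0, -0.01, 1.39]
0 [0.0044, 0.015, 0.0048] [0.0, -0.01, 1.39]
1 [0.0048, 0.0149, 0.0047] [0.0, -0.01, 1.39]
1 [0.0052, 0.0148, 0.0047] [0.0, -0.01, 1.39]
1 [0.0055, 0.0146, 0.0047] [0.0, -0.01, 1.39]
1 [0.0059, 0.0145, 0.0047] [0.0, -0.01, 1.39]
1 [0.0062, 0.0144, 0.0047] [0.0, -0.01, 1.39]
2 [0.0066, 0.0142, 0.0047] [0.0, -0.01, 1.39]
2 [0.0069, 0.014, 0.0047] [0.0, -0.01, 1.39]
2 [0.0072, 0.0139, 0.0047] [0.0, -0.01, 1.39]
2 [0.0076, 0.0137, 0.0047] [0.0, -0.01, 1.39]
2 [0.0079, 0.0135, 0.0047] [0.0, -0.01, 1.39]
3 [0.0082, 0.0133, 0.0047] [0.0, -0.01, 1.39]
3 [0.0086, 0.0131, 0.0047] [0.0, -0.01, 1.39]
3 [0.0089, 0.0129, 0.0047] [0.0, -0.01, 1.39]
3 [0.0092, 0.0127, 0.0047] [0.0, -0.01, 1.39]
3 [0.0095, 0.0124, 0.0047] [0.0, -0.01, 1.39]
```

Emit:
send_rows --rows '[{"offset":[0.003,0.0154,0.001],"twist":[0,0,1.4]},{"offset":[0.0033,0.0153,0.001],"twist":[0,0,1.4]},{"offset":[0.0037,0.0152,0.001],"twist":[0,0,1.4]},{"offset":[0.004,0.015,0.001],"twist":[0,0,1.4]},{"offset":[0.0044,0.015,0.001],"twist":[0,0,1.4]}]' --gripper 0.07

```text
t: 11.57
ee_pos: [551.4, -204.2, 343.7]
orientation: [0.287, 3.127, -0.002]
ft_force: [0.1, -0.5, -0.8]
width: 69.9
```

Emit:
send_rows --rows '[{"offset":[0.0048,0.015,0.003],"twist":[0,0,1.4]},{"offset":[0.005,0.0148,0.003],"twist":[0,0,1.4]},{"offset":[0.0055,0.0146,0.003],"twist":[0,0,1.4]},{"offset":[0.006,0.0145,0.003],"twist":[0,0,1.4]},{"offset":[0.006,0.0144,0.003],"twist":[0,0,1.4]}]'

```text
t: 11.98
ee_pos: [539.9, -122.6, 326.7]
orientation: [-0.489, -3.103, 0.002]
ft_force: [0.2, 0.2, 0.3]
width: 70.1
```

Emit:
send_rows --rows '[{"offset":[0.0066,0.0142,0.005],"twist":[0,0,1.4]},{"offset":[0.007,0.014,0.005],"twist":[0,0,1.4]},{"offset":[0.007,0.014,0.005],"twist":[0,0,1.4]},{"offset":[0.0076,0.0137,0.005],"twist":[0,0,1.4]},{"offset":[0.008,0.0135,0.005],"twist":[0,0,1.4]}]'

```text
t: 12.4
ee_pos: [528.8, -40.9, 299.3]
orientation: [-0.687, -3.063, 0.002]
ft_force: [-0.8, -1.0, 0.6]
width: 70.3
```

Emit:
send_rows --rows '[{"offset":[0.008,0.0133,0.006],"twist":[0,0,1.4]},{"offset":[0.0086,0.013,0.006],"twist":[0,0,1.2]},{"offset":[0.008,0.012,0.006],"twist":[0,0,1]},{"offset":[0.005,0.008,0.005],"twist":[0,0,0.5]},{"offset":[0.001,0.002,0],"twist":[0,0,0]}]'

```text
t: 12.82
ee_pos: [521.0, 20.9, 272.9]
orientation: [-0.8, -3.031, 0.003]
ft_force: [0.1, 0.3, -0.4]
width: 70.2
```

```bash
python3 - <<'E'
from h import *
plan(519.5,28.5,60,59.2,5)
im,d=optics.get_image('side');P=cloud('side',d)[d>0]
s=(np.hypot(P[:,0]-561,P[:,1]+282)<115)&(P[:,2]>38)&(P[:,2]<60)
print('tote',cv2.minAreaRect(P[s][:,:2].astype(np.float32)))
cv2.imwrite('pics/s3.png',cv2.resize(im[110:320,220:450],None,fx=2.8,fy=2.8,interpolation=cv2.INTER_CUBIC))
E
```

```text
t 12.82 now grasp [519.8  20.8 109.9] yaz 60.4 F [ 0.1  0.3 -0.4] w 70.2 q6 -59.4
need deg [-0.2 -0.3  1.2] mm [ 4.8  6.1 49.9]
0 [0.001, 0.0012, 0.01] [-0.04, -0.07, 0.25]
0 [0.001, 0.0012, 0.01] [-0.04, -0.07, 0.25]
0 [0.001, 0.0012, 0.01] [-0.04, -0.07, 0.25]
0 [0.001, 0.0012, 0.01] [-0.04, -0.07, 0.25]
0 [0.001, 0.0012, 0.01] [-0.04, -0.07, 0.25]
tote ((559.2694091796875, -289.91961669921875), (146.52940368652344, 173.03309631347656), 86.32585144042969)
```

View pics/s3.png

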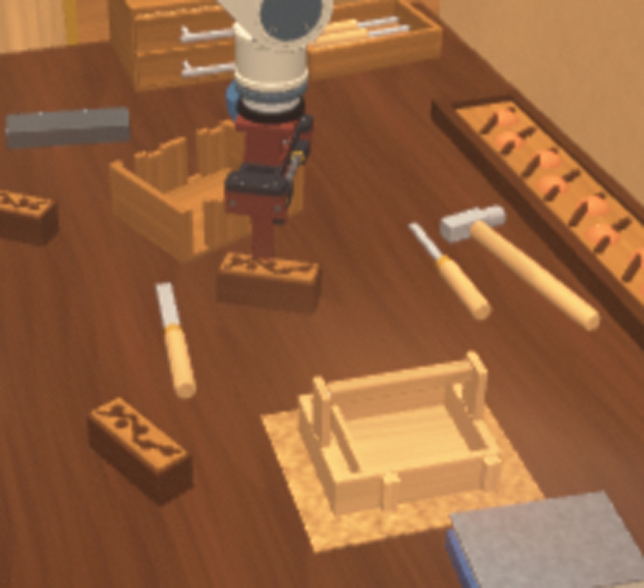

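The tote stands upright on the mat at crop (400,440), divider end towards the robot. The gripper is over the chosen carving at crop (268,275). I lower onto it.

Emit:
send_rows --rows '[{"offset":[0.0012,0.0015,0.008],"twist":[0,0,0.3]},{"offset":[0.0012,0.0015,0.008],"twist":[0,0,0.3]},{"offset":[0.0012,0.0015,0.008],"twist":[0,0,0.3]},{"offset":[0.0012,0.0015,0.005],"twist":[-0.1,-0.2,0.3]},{"offset":[0,0,0],"twist":[0,0,0]}]'

```text
t: 13.28
ee_pos: [520.1, 27.2, 241.8]
orientation: [-0.836, -3.027, 0.002]
ft_force: [0.8, 0.5, 0.5]
width: 70.1
```

```bash
python3 -c "
from h import *
plan(519.5,28.5,29,59.2,5)"
```

```text
t 13.28 now grasp [519.9  27.   78.8] yaz 59.1 F [0.8 0.5 0.5] w 70.1 q6 -57.4
need deg [-0.1 -0.  -0.1] mm [ 1.2  0.9 49.8]
0 [0.0002, 0.0002, 0.01] [-0.02, -0.01, -0.02]
0 [0.0002, 0.0002, 0.01] [-0.02, -0.01, -0.02]
0 [0.0002, 0.0002, 0.01] [-0.02, -0.01, -0.02]
0 [0.0002, 0.0002, 0.01] [-0.02, -0.01, -0.02]
0 [0.0002, 0.0002, 0.01] [-0.02, -0.01, -0.02]
```

Emit:
send_rows --rows '[{"offset":[0.0003,0.0003,0.01],"twist":[0,0,0]},{"offset":[0.0003,0.0003,0.011],"twist":[0,0,0]},{"offset":[0.0003,0.0003,0.011],"twist":[0,0,0]},{"offset":[0.0003,0,0.009],"twist":[0,0,0]},{"offset":[0,0,0.003],"twist":[0,0,0]}]'

```text
t: 13.7
ee_pos: [519.7, 27.9, 193.5]
orientation: [0.838, 3.028, -0.002]
ft_force: [-0.3, 0.1, -0.0]
width: 70.1
```

Emit:
send_rows --rows '[{"offset":[0,0,0.001],"twist":[0,0,0]},{"offset":[0,0,0],"twist":[0,0,0]},{"offset":[0,0,0],"twist":[0,0,0]},{"offset":[0,0,0],"twist":[0,0,0]},{"offset":[0,0,0],"twist":[0,0,0]}]' --gripper 0.03

```text
t: 14.12
ee_pos: [519.5, 27.9, 190.8]
orientation: [-0.838, -3.026, 0.003]
ft_force: [0.6, 0.8, -1.0]
width: 43.9
```

Emit:
send_rows --rows '[{"offset":[0,0,0],"twist":[0,0,0]},{"offset":[0,0,0],"twist":[0,0,0]},{"offset":[0,0,0],"twist":[0,0,0]},{"offset":[0,0,0],"twist":[0,0,0]},{"offset":[0,0,0],"twist":[0,0,0]}]'

```text
t: 14.53
ee_pos: [519.6, 27.9, 191.8]
orientation: [-0.838, -3.027, 0.002]
ft_force: [0.9, -0.2, -0.8]
width: 43.7
```

```bash
python3 -c "
from h import *
plan(519.5,28.5,150,59.2,1)"
```

```text
t 14.53 now grasp [519.4  27.7  28.8] yaz 59.1 F [ 0.9 -0.2 -0.8] w 43.7 q6 -57.2
need deg [-0.1 -0.  -0.1] mm [   0.4    0.3 -121.2]
0 [0.0004, 0.0003, -0.1212] [-0.08, -0.02, -0.14]
```

Emit:
send_rows --rows '[{"offset":[0,0,-0.004],"twist":[0,0,0]},{"offset":[0,0,-0.01],"twist":[0,0,0]},{"offset":[0,0,-0.02],"twist":[0,0,0]},{"offset":[0,0,-0.025],"twist":[0,0,0]},{"offset":[0,0,-0.025],"twist":[0,0,0]}]'

```text
t: 14.95
ee_pos: [517.5, 27.8, 275.8]
orientation: [-0.835, -3.017, 0.007]
ft_force: [-0.0, -0.0, -1.7]
width: 43.9
```

Emit:
send_rows --rows '[{"offset":[0,0,-0.02],"twist":[0,0,0]},{"offset":[0,0,-0.008],"twist":[0,0,0]},{"offset":[0,0,0],"twist":[0,0,0]},{"offset":[0,0,0],"twist":[0,0,0]},{"offset":[0,0,0],"twist":[0,0,0]}]'

```text
t: 15.37
ee_pos: [518.5, 27.9, 311.9]
orientation: [-0.838, -3.026, 0.002]
ft_force: [-0.8, -0.0, -1.3]
width: 43.8
```

```bash
python3 -c "
from h import *
plan(501,245,140,112.6,15)"
```

```text
t 15.37 now grasp [518.2  27.7 148.9] yaz 59.1 F [-0.8 -0.  -1.3] w 43.8 q6 -57.2
need deg [ -0.1  -0.1 -53.5] mm [126.6 177.2   8.7]
0 [0.0084, 0.0118, 0.0006] [-0.0, -0.01, -3.57]
0 [0.0077, 0.0123, 0.0006] [-0.0, -0.01, -3.57]
0 [0.0069, 0.0128, 0.0006] [-0.0, -0.01, -3.57]
0 [0.0061, 0.0132, 0.0006] [-0.0, -0.01, -3.57]
0 [0.0053, 0.0135, 0.0006] [-0.0, -0.01, -3.57]
1 [0.0044, 0.0138, 0.0006] [-0.0, -0.01, -3.57]
1 [0.0035, 0.0141, 0.0006] [-0.0, -0.01, -3.57]
1 [0.0027, 0.0143, 0.0006] [-0.0, -0.01, -3.57]
1 [0.0018, 0.0144, 0.0006] [-0.0, -0.01, -3.57]
1 [0.0009, 0.0145, 0.0006] [-0.0, -0.01, -3.57]
2 [-0.0, 0.0145, 0.0006] [-0.0, -0.01, -3.57]
2 [-0.0009, 0.0145, 0.0006] [-0.0, -0.01, -3.57]
2 [-0.0018, 0.0144, 0.0006] [-0.0, -0.01, -3.57]
2 [-0.0027, 0.0143, 0.0006] [-0.0, -0.01, -3.57]
2 [-0.0036, 0.0141, 0.0006] [-0.0, -0.01, -3.57]
```

Emit:
send_rows --rows '[{"offset":[0.0084,0.012,0],"twist":[0,0,-3.6]},{"offset":[0.0077,0.0123,0],"twist":[0,0,-3.6]},{"offset":[0.007,0.0128,0],"twist":[0,0,-3.6]},{"offset":[0.006,0.0132,0],"twist":[0,0,-3.6]},{"offset":[0.0053,0.0135,0],"twist":[0,0,-3.6]}]'

```text
t: 15.78
ee_pos: [510.6, 100.3, 305.4]
orientation: [-0.341, -3.111, 0.007]
ft_force: [0.8, -0.4, -1.8]
width: 43.8
```

Emit:
send_rows --rows '[{"offset":[0.0044,0.0138,0],"twist":[0,0,-3.6]},{"offset":[0.0035,0.014,0],"twist":[0,0,-3.6]},{"offset":[0.0027,0.0143,0],"twist":[0,0,-3.6]},{"offset":[0.0018,0.0144,0],"twist":[0,0,-3.6]},{"offset":[0.001,0.0145,0],"twist":[0,0,-3.6]}]'

```text
t: 16.2
ee_pos: [500.4, 175.3, 297.2]
orientation: [0.174, -3.11, 0.008]
ft_force: [-0.4, -0.1, -1.8]
width: 43.8
```

Emit:
send_rows --rows '[{"offset":[0,0.0145,0],"twist":[0,0,-3.6]},{"offset":[-0.001,0.0145,0],"twist":[0,0,-3.6]},{"offset":[-0.0015,0.012,0],"twist":[0,0,-3]},{"offset":[-0.001,0.006,0],"twist":[0,0,-1.5]},{"offset":[0,0,0],"twist":[0,0,0]}]'

```text
t: 16.62
ee_pos: [492.0, 225.9, 289.1]
orientation: [0.512, -3.059, 0.007]
ft_force: [0.1, -0.1, -0.8]
width: 43.9
```

```bash
python3 -c "
from h import *
plan(501,245,80,112.6,5)"
```

```text
t 16.62 now grasp [485.8 224.  126.2] yaz 109.0 F [ 0.1 -0.1 -0.8] w 43.9 q6 -85.9
need deg [ 0.2 -2.3 -3.6] mm [-16.6  15.1  45.5]
0 [-0.0033, 0.003, 0.0091] [0.04, -0.46, -0.72]
0 [-0.0033, 0.003, 0.0091] [0.04, -0.46, -0.72]
0 [-0.0032, 0.0029, 0.0091] [0.04, -0.46, -0.72]
0 [-0.0032, 0.0029, 0.0092] [0.04, -0.46, -0.72]
0 [-0.0032, 0.0029, 0.0092] [0.04, -0.46, -0.72]
```

Emit:
send_rows --rows '[{"offset":[-0.004,0.0035,0],"twist":[0,-0.6,-0.9]},{"offset":[-0.004,0.0035,0],"twist":[0,-0.6,-0.9]},{"offset":[-0.004,0.0035,0],"twist":[0,-0.6,-0.9]},{"offset":[-0.003,0.003,0],"twist":[0,-0.4,-0.7]},{"offset":[0,0,0],"twist":[0,0,0]}]'

```text
t: 17.03
ee_pos: [502.2, 243.5, 286.5]
orientation: [0.611, -3.08, -0.003]
ft_force: [0.7, -0.4, -1.4]
width: 43.8
```

```bash
python3 -c "
from h import *
plan(501,245,70,112.6,5)
im,d=optics.get_image('side');P=cloud('side',d)[d>0]
cv2.imwrite('pics/s4.png',cv2.resize(im[110:230,240:360],None,fx=5,fy=5,interpolation=cv2.INTER_CUBIC))"
```

```text
t 17.03 now grasp [501.9 243.8 123.5] yaz 112.5 F [ 0.7 -0.4 -1.4] w 43.8 q6 -88.0
need deg [ 0.1 -0.1 -0.1] mm [ 0.5  1.7 53.5]
0 [0.0001, 0.0003, 0.0107] [0.03, -0.01, -0.03]
0 [0.0001, 0.0003, 0.0107] [0.03, -0.01, -0.03]
0 [0.0001, 0.0003, 0.0107] [0.03, -0.01, -0.03]
0 [0.0001, 0.0004, 0.0107] [0.03, -0.01, -0.03]
0 [0.0001, 0.0004, 0.0107] [0.03, -0.01, -0.03]
```

Emit:
send_rows --rows '[{"offset":[0.0001,0.0003,0.012],"twist":[0,0,0]},{"offset":[0.0001,0.0003,0.014],"twist":[0,0,0]},{"offset":[0.0001,0.0003,0.014],"twist":[0,0,0]},{"offset":[0.0001,0.0003,0.012],"twist":[0,0,0]},{"offset":[0,0,0.008],"twist":[0,0,0]}]'

```text
t: 17.5
ee_pos: [501.9, 243.7, 224.4]
orientation: [-0.607, 3.079, 0.005]
ft_force: [-0.4, -0.6, -2.1]
width: 43.7
```

```bash
python3 -c "
from h import *
plan(501,245,35,112.6,1)"
```

```text
t 17.5 now grasp [502.3 244.3  61.4] yaz 112.3 F [-0.4 -0.6 -2.1] w 43.7 q6 -87.8
need deg [ 0.1  0.2 -0.3] mm [ 0.4  1.5 26.4]
0 [0.0004, 0.0015, 0.0264] [0.14, 0.2, -0.31]
```

Emit:
send_rows --rows '[{"offset":[0,0,0.006],"twist":[0,0,0]},{"offset":[0,0,0.005],"twist":[0,0,0]},{"offset":[0,0,0.005],"twist":[0,0,0]},{"offset":[0,0,0.003],"twist":[0,0,0]},{"offset":[0,0,0.002],"twist":[0,0,0]}]'

```text
t: 17.92
ee_pos: [501.3, 242.9, 199.3]
orientation: [0.606, -3.082, -0.003]
ft_force: [0.2, 0.2, -1.8]
width: 43.8
```

Emit:
send_rows --rows '[{"offset":[0,0,0.002],"twist":[0,0,0]},{"offset":[0,0,0.002],"twist":[0,0,0]},{"offset":[0,0,0.002],"twist":[0,0,0]},{"offset":[0,0,0],"twist":[0,0,0]},{"offset":[0,0,0],"twist":[0,0,0]}]'

```text
t: 18.33
ee_pos: [501.9, 243.4, 198.4]
orientation: [-0.607, 3.08, 0.004]
ft_force: [0.7, 1.9, -1.9]
width: 43.7
```

```bash
python3 -c "
from h import *
plan(501,245,35,112.6,1)"
```

```text
t 18.33 now grasp [502.2 243.9  35.4] yaz 112.3 F [ 0.7  1.9 -1.9] w 43.7 q6 -87.8
need deg [ 0.1  0.1 -0.3] mm [0.3 1.8 0.4]
0 [0.0003, 0.0018, 0.0004] [0.12, 0.14, -0.32]
```

Emit:
send_rows --rows '[{"offset":[0,0,0.002],"twist":[0,0,0]},{"offset":[0,0,0.0025],"twist":[0,0,0]},{"offset":[0,0,0.0025],"twist":[0,0,0]},{"offset":[0,0,0.0025],"twist":[0,0,0]},{"offset":[0,0,0.001],"twist":[0,0,0]}]'

```text
t: 18.75
ee_pos: [502.7, 243.9, 196.4]
orientation: [-0.607, 3.078, 0.004]
ft_force: [-0.1, 1.1, -1.1]
width: 44.2
```

```bash
python3 -c "
from h import *
plan(501,245,35,112.6,1)"
```

```text
t 18.75 now grasp [503.3 244.5  33.4] yaz 112.3 F [-0.1  1.1 -1.1] w 44.2 q6 -87.8
need deg [ 0.1  0.3 -0.3] mm [ 1.1  1.7 -1.6]
0 [0.0011, 0.0017, -0.0016] [0.11, 0.3, -0.29]
```

Emit:
send_rows --rows '[{"offset":[0,0,0.0025],"twist":[0,0,0]},{"offset":[0,0,0.0025],"twist":[0,0,0]},{"offset":[0,0,0.0025],"twist":[0,0,0]},{"offset":[0,0,0.0025],"twist":[0,0,0]},{"offset":[0,0,0.0025],"twist":[0,0,0]}]'

```text
t: 19.17
ee_pos: [502.8, 244.0, 196.1]
orientation: [-0.607, 3.077, 0.004]
ft_force: [-9.9, -4.9, 33.6]
width: 43.9
```

```bash
python3 -c "
from h import *
plan(501,245,35,112.6,1)"
```

```text
t 19.17 now grasp [503.6 244.6  33.1] yaz 112.3 F [-9.9 -4.9 33.6] w 43.9 q6 -87.8
need deg [ 0.1  0.3 -0.3] mm [ 1.3  1.6 -1.9]
0 [0.0013, 0.0016, -0.0019] [0.09, 0.33, -0.28]
```

Firm contact (33 N), so the carving is on the floor. I back off, release and rise.

Emit:
send_rows --rows '[{"offset":[0,0,-0.0005],"twist":[0,0,0]},{"offset":[0,0,0],"twist":[0,0,0]},{"offset":[0,0,0],"twist":[0,0,0]},{"offset":[0,0,0],"twist":[0,0,0]},{"offset":[0,0,0],"twist":[0,0,0]}]'

```text
t: 19.58
ee_pos: [503.0, 244.1, 196.6]
orientation: [-0.607, 3.076, 0.005]
ft_force: [0.3, 0.8, -1.5]
width: 44.1
```

Emit:
send_rows --rows '[{"offset":[0,0,0],"twist":[0,0,0]},{"offset":[0,0,0],"twist":[0,0,0]},{"offset":[0,0,0],"twist":[0,0,0]},{"offset":[0,0,0],"twist":[0,0,0]},{"offset":[0,0,0],"twist":[0,0,0]}]' --gripper 0.062

```text
t: 20.0
ee_pos: [503.1, 244.1, 195.4]
orientation: [-0.607, 3.077, 0.004]
ft_force: [0.3, -0.3, -0.7]
width: 62.1
```

Emit:
send_rows --rows '[{"offset":[0,0,-0.005],"twist":[0,0,0]},{"offset":[0,0,-0.015],"twist":[0,0,0]},{"offset":[0,0,-0.025],"twist":[0,0,0]},{"offset":[0,0,-0.03],"twist":[0,0,0]},{"offset":[0,0,-0.035],"twist":[0,0,0]}]'

```text
t: 20.42
ee_pos: [500.3, 242.6, 302.9]
orientation: [0.606, -3.074, 0.001]
ft_force: [1.0, 0.1, 0.7]
width: 61.9
```

Emit:
send_rows --rows '[{"offset":[0,0,-0.03],"twist":[0,0,0]},{"offset":[0,0,-0.015],"twist":[0,0,0]},{"offset":[0,0,0],"twist":[0,0,0]},{"offset":[0,0,0],"twist":[0,0,0]},{"offset":[0,0,0],"twist":[0,0,0]}]'

```text
t: 20.83
ee_pos: [501.5, 243.2, 358.6]
orientation: [-0.607, 3.078, 0.004]
ft_force: [0.3, -0.2, -0.3]
width: 62.1
```

```bash
python3 - <<'E'
from h import *
def fit(c,d,ctr,r,lo,hi,t):
  P=cloud(c,d)[d>0];s=(np.hypot(P[:,0]-ctr[0],P[:,1]-ctr[1])<r)&(P[:,2]>lo)&(P[:,2]<hi)
  print(c,t,s.sum(),np.round(np.array(sum([list(x) if hasattr(x,'__len__') else [x] for x in cv2.minAreaRect(P[s][:,:2].astype(np.float32))],[])),1))
for c in('top','side'):
  im,d=optics.get_image(c)
  fit(c,d,(561,-282),115,106,120,'totebar');fit(c,d,(561,-282),115,38,56,'tote');fit(c,d,(501,245),75,40,62,'carv')
  if c=='side': fit(c,d,(501,245),140,67,84,'rim')
plan(561.5,-281,180,87.2,25)
E
```

```text
top totebar 208 [ 554.1 -280.3   35.9  169.1   87.1]
top tote 462 [ 556.1 -280.8  155.6  173.2   87. ]
top carv 0 [0. 0. 0. 0. 0.]
side totebar 333 [ 559.3 -281.2   38.   169.7   87.6]
side tote 636 [ 559.1 -291.1  145.4  172.6   85.7]
side carv 319 [495.7 266.6 122.3 102.3  24. ]
side rim 446 [505.3 243.4 211.7 170.2  24.4]
t 20.93 now grasp [501.6 243.4 194.6] yaz 112.3 F [ 0.2 -0.2 -0.8] w 62.1 q6 -87.7
need deg [ 0.1  0.1 25.1] mm [ 143.3 -507.7   13.6]
0 [0.0057, -0.0203, 0.0005] [0.0, 0.0, 1.0]
0 [0.0054, -0.0204, 0.0005] [0.0, 0.0, 1.0]
0 [0.005, -0.0205, 0.0005] [0.0, 0.0, 1.0]
0 [0.0047, -0.0206, 0.0005] [0.0, 0.0, 1.0]
0 [0.0043, -0.0207, 0.0006] [0.0, 0.0, 1.0]
1 [0.0039, -0.0207, 0.0006] [0.0, 0.0, 1.0]
1 [0.0036, -0.0208, 0.0006] [0.0, 0.0, 1.0]
1 [0.0032, -0.0209, 0.0006] [0.0, 0.0, 1.0]
1 [0.0028, -0.0209, 0.0006] [0.0, 0.0, 1.0]
1 [0.0025, -0.021, 0.0006] [0.0, 0.0, 1.0]
2 [0.0021, -0.021, 0.0006] [0.0, 0.0, 1.0]
2 [0.0017, -0.021, 0.0006] [0.0, 0.0, 1.0]
2 [0.0014, -0.0211, 0.0006] [0.0, 0.0, 1.0]
2 [0.001, -0.0211, 0.0006] [0.0, 0.0, 1.0]
2 [0.0006, -0.0211, 0.0006] [0.0, 0.0, 1.0]
3 [0.0003, -0.0211, 0.0006] [0.0, 0.0, 1.0]
3 [-0.0001, -0.0211, 0.0006] [0.0, 0.0, 1.0]
3 [-0.0005, -0.0211, 0.0006] [0.0, 0.0, 1.0]
3 [-0.0009, -0.0211, 0.0006] [0.0, 0.0, 1.0]
3 [-0.0012, -0.0211, 0.0006] [0.0, 0.0, 1.0]
4 [-0.0016, -0.021, 0.0006] [0.0, 0.0, 1.0]
4 [-0.002, -0.021, 0.0006] [0.0, 0.0, 1.0]
4 [-0.0023, -0.021, 0.0006] [0.0, 0.0, 1.0]
4 [-0.0027, -0.0209, 0.0006] [0.0, 0.0, 1.0]
4 [-0.0031, -0.0209, 0.0006] [0.0, 0.0, 1.0]
```

Emit:
send_rows --rows '[{"offset":[0.0057,-0.0203,-0.001],"twist":[0,0,1]},{"offset":[0.0054,-0.0204,-0.001],"twist":[0,0,1]},{"offset":[0.005,-0.0205,-0.001],"twist":[0,0,1]},{"offset":[0.0047,-0.0206,-0.001],"twist":[0,0,1]},{"offset":[0.0043,-0.0207,-0.001],"twist":[0,0,1]}]'

```text
t: 21.35
ee_pos: [511.7, 137.6, 354.6]
orientation: [0.476, -3.094, -0.001]
ft_force: [-0.1, -0.4, 0.1]
width: 61.7
```

Emit:
send_rows --rows '[{"offset":[0.004,-0.0207,-0.001],"twist":[0,0,1]},{"offset":[0.0036,-0.0208,-0.001],"twist":[0,0,1]},{"offset":[0.0032,-0.021,-0.001],"twist":[0,0,1]},{"offset":[0.0028,-0.021,-0.001],"twist":[0,0,1]},{"offset":[0.0025,-0.021,-0.001],"twist":[0,0,1]}]'

```text
t: 21.77
ee_pos: [522.0, 27.2, 351.4]
orientation: [0.333, -3.097, -0.0]
ft_force: [0.5, 0.1, -0.3]
width: 62.0
```

Emit:
send_rows --rows '[{"offset":[0.002,-0.021,-0.001],"twist":[0,0,1]},{"offset":[0.0017,-0.021,-0.001],"twist":[0,0,1]},{"offset":[0.0014,-0.021,-0.001],"twist":[0,0,1]},{"offset":[0.001,-0.021,-0.001],"twist":[0,0,1]},{"offset":[0.0006,-0.021,-0.001],"twist":[0,0,1]}]'

```text
t: 22.18
ee_pos: [532.0, -82.7, 348.0]
orientation: [0.189, -3.094, -0.002]
ft_force: [0.2, 0.9, -0.4]
width: 62.2
```

Emit:
send_rows --rows '[{"offset":[0.0003,-0.021,-0.001],"twist":[0,0,1]},{"offset":[0,-0.021,-0.001],"twist":[0,0,1]},{"offset":[-0.0005,-0.021,-0.001],"twist":[0,0,1]},{"offset":[-0.001,-0.021,-0.001],"twist":[0,0,1]},{"offset":[-0.0012,-0.021,-0.001],"twist":[0,0,1]}]'

```text
t: 22.6
ee_pos: [541.6, -192.2, 343.6]
orientation: [0.046, -3.085, -0.007]
ft_force: [0.7, 0.2, -0.3]
width: 62.0
```

Emit:
send_rows --rows '[{"offset":[-0.0016,-0.021,0],"twist":[0,0,1]},{"offset":[-0.002,-0.02,0],"twist":[0,0,1]},{"offset":[-0.002,-0.014,0],"twist":[0,0,1]},{"offset":[-0.001,-0.006,0],"twist":[0,0,0.5]},{"offset":[0,0,0],"twist":[0,0,0]}]'

```text
t: 23.02
ee_pos: [547.5, -259.3, 334.6]
orientation: [-0.06, -3.073, -0.011]
ft_force: [-0.3, 0.4, 0.6]
width: 62.1
```

```bash
python3 - <<'E'
from h import *
def fit(c,d,ctr,r,lo,hi,t):
  P=cloud(c,d)[d>0];s=(np.hypot(P[:,0]-ctr[0],P[:,1]-ctr[1])<r)&(P[:,2]>lo)&(P[:,2]<hi)
  print(c,t,s.sum(),np.round(np.array(sum([list(x) if hasattr(x,'__len__') else [x] for x in cv2.minAreaRect(P[s][:,:2].astype(np.float32))],[])),1))
im,d=optics.get_image('top');cv2.imwrite('pics/top5.png',im)
fit('top',d,(501,245),68,40,62,'carv');fit('top',d,(501,245),140,67,84,'rim')
cv2.imwrite('pics/top5c.png',cv2.resize(im[145:235,200:290],(540,540),interpolation=cv2.INTER_CUBIC))
plan(558.5,-281,106,87.1,10)
E
```

```text
top carv 383 [501.8 245.5 122.2  44.3  22.3]
top rim 464 [499.9 246.1 202.8 159.9  22.5]
t 23.07 now grasp [ 536.2 -257.2  171.9] yaz 87.8 F [0.7 0.2 0.6] w 61.6 q6 -113.1
need deg [ 0.3 -3.9  0.7] mm [-16.5 -22.3  64.4]
0 [-0.0017, -0.0022, 0.0064] [0.03, -0.39, 0.07]
0 [-0.0016, -0.0022, 0.0065] [0.03, -0.39, 0.07]
0 [-0.0016, -0.0022, 0.0065] [0.03, -0.39, 0.07]
0 [-0.0015, -0.0022, 0.0065] [0.03, -0.39, 0.07]
0 [-0.0015, -0.0022, 0.0065] [0.03, -0.39, 0.07]
1 [-0.0014, -0.0022, 0.0065] [0.03, -0.39, 0.07]
1 [-0.0014, -0.0022, 0.0065] [0.03, -0.39, 0.07]
1 [-0.0014, -0.0022, 0.0065] [0.03, -0.39, 0.07]
1 [-0.0013, -0.0022, 0.0065] [0.03, -0.39, 0.07]
1 [-0.0013, -0.0022, 0.0065] [0.03, -0.39, 0.07]
```

View pics/top5c.png

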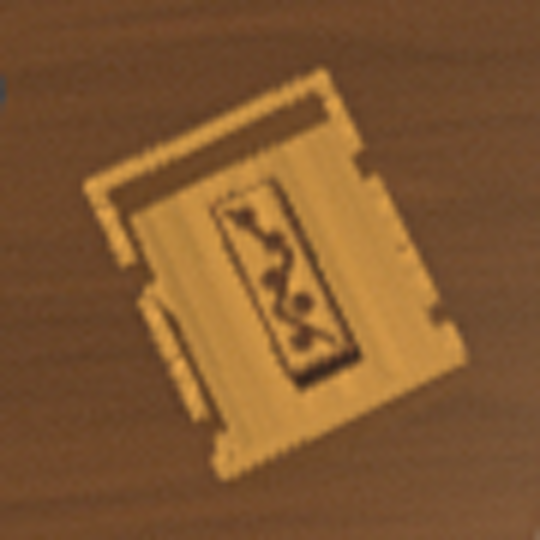

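The carving lies flat in the middle of the tray, relief up, parallel to the walls (crop (285,280)). The tray has not moved. Next I regrasp the tote.

Emit:
send_rows --rows '[{"offset":[-0.004,-0.005,0.003],"twist":[0.1,-1,0.2]},{"offset":[-0.004,-0.005,0.003],"twist":[0.1,-1,0.2]},{"offset":[-0.004,-0.005,0.003],"twist":[0.1,-1,0.2]},{"offset":[-0.003,-0.005,0.003],"twist":[0,-0.8,0.1]},{"offset":[0,-0.001,0],"twist":[0,0,0]}]'

```text
t: 23.48
ee_pos: [562.4, -278.4, 319.8]
orientation: [0.074, 3.137, 0.002]
ft_force: [-0.3, 0.1, -0.0]
width: 61.4
```

```bash
python3 -c "
from h import *
plan(558.5,-281,104,87.1,10)"
```

```text
t 23.48 now grasp [ 563.  -278.3  156.8] yaz 87.3 F [-0.3  0.1 -0. ] w 61.4 q6 -114.9
need deg [0.1 0.2 0.2] mm [ 4.  -2.8 52.8]
0 [0.0004, -0.0003, 0.0053] [0.01, 0.02, 0.02]
0 [0.0004, -0.0003, 0.0053] [0.01, 0.02, 0.02]
0 [0.0004, -0.0003, 0.0053] [0.01, 0.02, 0.02]
0 [0.0004, -0.0003, 0.0053] [0.01, 0.02, 0.02]
0 [0.0004, -0.0003, 0.0053] [0.01, 0.02, 0.02]
1 [0.0004, -0.0003, 0.0053] [0.01, 0.02, 0.02]
1 [0.0004, -0.0003, 0.0053] [0.01, 0.02, 0.02]
1 [0.0004, -0.0003, 0.0053] [0.01, 0.02, 0.02]
1 [0.0004, -0.0003, 0.0053] [0.01, 0.02, 0.02]
1 [0.0004, -0.0003, 0.0053] [0.01, 0.02, 0.02]
```

Emit:
send_rows --rows '[{"offset":[0.001,-0.0008,0.009],"twist":[0,0,0]},{"offset":[0.001,-0.0008,0.01],"twist":[0,0,0]},{"offset":[0.001,-0.0008,0.01],"twist":[0,0,0]},{"offset":[0.001,-0.0005,0.009],"twist":[0,0,0]},{"offset":[0.0005,0,0.003],"twist":[0,0,0]}]'

```text
t: 23.9
ee_pos: [557.6, -281.1, 275.1]
orientation: [0.073, 3.136, 0.002]
ft_force: [-0.3, 0.4, -0.3]
width: 61.9
```

```bash
python3 -c "
from h import *
plan(558.5,-281,104,87.1,1)"
```

```text
t 23.9 now grasp [ 558.3 -280.9  112.1] yaz 87.3 F [-0.3  0.4 -0.3] w 61.9 q6 -115.4
need deg [0.1 0.2 0.2] mm [-0.9  0.1  8.1]
0 [-0.0009, 0.0001, 0.0081] [0.07, 0.24, 0.23]
```

Emit:
send_rows --rows '[{"offset":[0,0,0.004],"twist":[0,0,0]},{"offset":[0,0,0.004],"twist":[0,0,0]},{"offset":[0,0,0.002],"twist":[0,0,0]},{"offset":[0,0,0],"twist":[0,0,0]},{"offset":[0,0,0],"twist":[0,0,0]}]'

```text
t: 24.32
ee_pos: [556.9, -280.6, 261.9]
orientation: [0.073, 3.14, 0.004]
ft_force: [0.5, -0.4, 1.1]
width: 62.2
```

Emit:
send_rows --rows '[{"offset":[0,0,0],"twist":[0,0,0]},{"offset":[0,0,0],"twist":[0,0,0]},{"offset":[0,0,0],"twist":[0,0,0]},{"offset":[0,0,0],"twist":[0,0,0]},{"offset":[0,0,0],"twist":[0,0,0]}]' --gripper 0.0

```text
t: 24.73
ee_pos: [557.5, -280.8, 263.4]
orientation: [0.073, 3.137, 0.002]
ft_force: [0.5, 0.7, -0.9]
width: 32.1
```

Emit:
send_rows --rows '[{"offset":[0,0,0],"twist":[0,0,0]},{"offset":[0,0,0],"twist":[0,0,0]},{"offset":[0,0,0],"twist":[0,0,0]},{"offset":[0,0,0],"twist":[0,0,0]},{"offset":[0,0,0],"twist":[0,0,0]}]'

```text
t: 25.15
ee_pos: [557.6, -280.9, 263.8]
orientation: [0.073, 3.137, 0.002]
ft_force: [-0.0, 0.0, -0.3]
width: 16.1
```

```bash
python3 -c "
from h import *
plan(558.5,-281,250,87.1,1)"
```

```text
t 25.15 now grasp [ 558.3 -280.7  100.8] yaz 87.3 F [-0.   0.  -0.3] w 16.1 q6 -115.3
need deg [0.1 0.2 0.2] mm [-1.500e+00  1.000e-01 -1.492e+02]
0 [-0.0015, 0.0001, -0.1492] [0.07, 0.23, 0.24]
```

Emit:
send_rows --rows '[{"offset":[0,0,-0.003],"twist":[0,0,0]},{"offset":[0,0,-0.008],"twist":[0,0,0]},{"offset":[0,0,-0.015],"twist":[0,0,0]},{"offset":[0,0,-0.022],"twist":[0,0,0]},{"offset":[0,0,-0.028],"twist":[0,0,0]}]'

```text
t: 25.57
ee_pos: [554.5, -279.5, 335.4]
orientation: [-0.073, -3.13, -0.014]
ft_force: [0.8, -0.3, -3.5]
width: 16.0
```

Emit:
send_rows --rows '[{"offset":[0,0,-0.03],"twist":[0,0,0]},{"offset":[0,0,-0.025],"twist":[0,0,0]},{"offset":[0,0,-0.015],"twist":[0,0,0]},{"offset":[0,0,-0.005],"twist":[0,0,0]},{"offset":[0,0,0],"twist":[0,0,0]}]'

```text
t: 25.98
ee_pos: [555.0, -280.0, 421.0]
orientation: [-0.073, -3.135, -0.009]
ft_force: [-0.4, 0.6, -2.6]
width: 15.5
```

```bash
python3 -c "
from h import *
plan(501,245,230,112.6,30)"
```

```text
t 25.98 now grasp [ 554.2 -279.   258. ] yaz 87.3 F [-0.4  0.6 -2.6] w 15.5 q6 -115.3
need deg [  0.4  -0.2 -25.3] mm [ 78.1 521.7  31.5]
0 [0.0026, 0.0174, 0.001] [0.01, -0.01, -0.84]
0 [0.0023, 0.0174, 0.001] [0.01, -0.01, -0.84]
0 [0.0021, 0.0175, 0.001] [0.01, -0.01, -0.84]
0 [0.0018, 0.0175, 0.001] [0.01, -0.01, -0.84]
0 [0.0016, 0.0175, 0.001] [0.01, -0.01, -0.84]
1 [0.0013, 0.0175, 0.001] [0.01, -0.01, -0.84]
1 [0.0011, 0.0176, 0.001] [0.01, -0.01, -0.84]
1 [0.0008, 0.0176, 0.001] [0.01, -0.01, -0.84]
1 [0.0005, 0.0176, 0.001] [0.01, -0.01, -0.84]
1 [0.0003, 0.0176, 0.001] [0.01, -0.01, -0.84]
2 [0.0, 0.0176, 0.001] [0.01, -0.01, -0.84]
2 [-0.0002, 0.0176, 0.001] [0.01, -0.01, -0.84]
2 [-0.0005, 0.0176, 0.001] [0.01, -0.01, -0.84]
2 [-0.0007, 0.0176, 0.001] [0.01, -0.01, -0.84]
2 [-0.001, 0.0176, 0.001] [0.01, -0.01, -0.84]
3 [-0.0013, 0.0175, 0.001] [0.01, -0.01, -0.84]
3 [-0.0015, 0.0175, 0.001] [0.01, -0.01, -0.84]
3 [-0.0018, 0.0175, 0.001] [0.01, -0.01, -0.84]
3 [-0.002, 0.0175, 0.001] [0.01, -0.01, -0.84]
3 [-0.0023, 0.0174, 0.001] [0.01, -0.01, -0.84]
4 [-0.0025, 0.0174, 0.001] [0.01, -0.01, -0.84]
4 [-0.0028, 0.0174, 0.001] [0.01, -0.01, -0.84]
4 [-0.0031, 0.0173, 0.001] [0.01, -0.01, -0.84]
4 [-0.0033, 0.0173, 0.001] [0.01, -0.01, -0.84]
4 [-0.0036, 0.0172, 0.001] [0.01, -0.01, -0.84]
5 [-0.0038, 0.0172, 0.001] [0.01, -0.01, -0.84]
5 [-0.0041, 0.0171, 0.0009] [0.01, -0.01, -0.84]
5 [-0.0043, 0.0171, 0.0009] [0.01, -0.01, -0.84]
5 [-0.0046, 0.017, 0.0009] [0.01, -0.01, -0.84]
5 [-0.0048, 0.0169, 0.0009] [0.01, -0.01, -0.84]
```

Emit:
send_rows --rows '[{"offset":[0.003,0.0208,0],"twist":[0,0,-1]},{"offset":[0.0027,0.0208,0],"twist":[0,0,-1]},{"offset":[0.0024,0.021,0],"twist":[0,0,-1]},{"offset":[0.002,0.021,0],"twist":[0,0,-1]},{"offset":[0.0017,0.021,0],"twist":[0,0,-1]}]'

```text
t: 26.4
ee_pos: [542.4, -174.9, 416.9]
orientation: [0.06, -3.131, -0.011]
ft_force: [0.3, 0.5, -3.3]
width: 15.3
```

Emit:
send_rows --rows '[{"offset":[0.0014,0.021,0],"twist":[0,0,-1]},{"offset":[0.001,0.021,0],"twist":[0,0,-1]},{"offset":[0.0008,0.021,0],"twist":[0,0,-1]},{"offset":[0.0004,0.021,0],"twist":[0,0,-1]},{"offset":[0,0.021,0],"twist":[0,0,-1]}]'

```text
t: 26.82
ee_pos: [527.2, -65.0, 410.5]
orientation: [0.202, -3.113, -0.017]
ft_force: [-0.1, 0.5, -2.9]
width: 15.9
```

Emit:
send_rows --rows '[{"offset":[-0.0003,0.021,0],"twist":[0,0,-1]},{"offset":[-0.0006,0.021,0],"twist":[0,0,-1]},{"offset":[-0.001,0.021,0],"twist":[0,0,-1]},{"offset":[-0.0012,0.021,0],"twist":[0,0,-1]},{"offset":[-0.0016,0.021,0],"twist":[0,0,-1]}]'

```text
t: 27.23
ee_pos: [510.6, 44.6, 405.1]
orientation: [0.342, -3.089, -0.021]
ft_force: [0.1, -0.3, -2.6]
width: 15.3
```

Emit:
send_rows --rows '[{"offset":[-0.002,0.021,0],"twist":[0,0,-1]},{"offset":[-0.0023,0.021,0],"twist":[0,0,-1]},{"offset":[-0.0027,0.021,0],"twist":[0,0,-1]},{"offset":[-0.003,0.021,0],"twist":[0,0,-1]},{"offset":[-0.0033,0.021,0],"twist":[0,0,-1]}]'

```text
t: 27.65
ee_pos: [492.7, 154.3, 400.0]
orientation: [0.482, -3.059, -0.023]
ft_force: [0.8, -0.5, -3.8]
width: 15.9
```

Emit:
send_rows --rows '[{"offset":[-0.0037,0.02,0],"twist":[0,0,-1]},{"offset":[-0.004,0.02,0],"twist":[0,0,-1]},{"offset":[-0.004,0.015,0],"twist":[0,0,-1]},{"offset":[-0.002,0.008,0],"twist":[0,0,-0.5]},{"offset":[0,0,0],"twist":[0,0,0]}]'

```text
t: 28.07
ee_pos: [481.3, 224.0, 394.6]
orientation: [0.585, -3.031, -0.023]
ft_force: [0.3, 0.1, -3.0]
width: 15.6
```

```bash
python3 -c "
from h import *
plan(501,245,200,112.6,5)"
```

```text
t 28.07 now grasp [472.2 224.7 231.8] yaz 111.8 F [ 0.3  0.1 -3. ] w 15.6 q6 -89.4
need deg [ 1.4 -2.9 -0.8] mm [-27.6  11.4  30.5]
0 [-0.0055, 0.0023, 0.0061] [0.29, -0.58, -0.15]
0 [-0.0055, 0.0023, 0.0061] [0.29, -0.58, -0.15]
0 [-0.0054, 0.0023, 0.0062] [0.29, -0.58, -0.15]
0 [-0.0054, 0.0023, 0.0062] [0.29, -0.58, -0.15]
0 [-0.0053, 0.0024, 0.0063] [0.29, -0.58, -0.15]
```

Emit:
send_rows --rows '[{"offset":[-0.0065,0.003,0.006],"twist":[0.35,-0.7,-0.2]},{"offset":[-0.0065,0.003,0.006],"twist":[0.35,-0.7,-0.2]},{"offset":[-0.0065,0.003,0.006],"twist":[0.35,-0.7,-0.2]},{"offset":[-0.005,0.002,0.006],"twist":[0.35,-0.6,-0.2]},{"offset":[-0.001,0,0.003],"twist":[0,-0.1,0]}]'

```text
t: 28.48
ee_pos: [501.9, 243.1, 362.7]
orientation: [-0.614, 3.079, -0.004]
ft_force: [-0.6, -0.2, -3.0]
width: 15.5
```

```bash
python3 -c "
from h import *
plan(501,245,190,112.6,1)"
```

```text
t 28.48 now grasp [502.3 242.8 199.7] yaz 112.6 F [-0.6 -0.2 -3. ] w 15.5 q6 -87.8
need deg [-0.2  0.1 -0. ] mm [0.1 2.1 9.7]
0 [0.0001, 0.0021, 0.0097] [-0.17, 0.08, -0.05]
```

```bash
cat > faces.py <<'E'
from h import *
C0=np.array([501,245.]);A=np.radians(22.6)
def local(c,d):
    P=cloud(c,d)[d>0];q=P[:,:2]-C0
    return np.c_[q@[np.cos(A),np.sin(A)],q@[-np.sin(A),np.cos(A)],P[:,2]]
def med(v,t,exp):
    if len(v)<8: print(t,"few",len(v));return
    print(t,len(v),"med %.1f iqr %.1f exp %d"%(np.median(v),np.subtract(*np.percentile(v,[75,25])),exp))
def line(u,v,t):
    if len(u)<10:return
    k=np.abs(v-np.median(v))<3;p=np.polyfit(u[k],v[k],1);print("   ",t,"slope deg %.2f"%np.degrees(np.arctan(p[0])))
def faces(c,d,zu=None):
    L=local(c,d);x,y,z=L.T
    b=(z>15)&(z<62)
    s=b&(y>-95)&(y<-68)&(((x>-55)&(x<-47))|((x>-15)&(x<15))|((x>49)&(x<95))|(x<-90)&(x>-97));med(y[s],c+" tray y-face",-80);line(x[s],y[s],"y")
    s=b&(x>-115)&(x<-88)&(np.abs(y)<65);med(x[s],c+" tray x-face",-100);line(y[s],x[s],"x")
    if zu is not None:
        b=(z>zu+9)&(z<zu+40)
        s=b&(y>-74)&(y<-58)&(((x>-15)&(x<55))|((x>-75)&(x<-45)));med(y[s],c+" tote y-face",-66);line(x[s],y[s],"y")
        s=b&(x>-97)&(x<-74)&(np.abs(y)<50);med(x[s],c+" tote x-face",-85);line(y[s],x[s],"x")
E
python3 - <<'E'
from faces import *
o=ctrl.get_obs();zg=o["ee_pos"][2]-163;print("zg",zg)
faces("side",np.load("side0.npy"))
im,d=optics.get_image("side");np.save("side6.npy",d);faces("side",d,zg+1.2-98)
im2,d=optics.get_image("side");faces("side",d,zg+1.2-98)
g=ctrl.get_obs();print(g["ee_pos"])
cv2.imwrite('pics/s6.png',cv2.resize(im[100:220,235:355],(600,600),interpolation=cv2.INTER_CUBIC))
E
```

```text
zg 199.71322585701745
side tray y-face 231 med -81.1 iqr 3.9 exp -80
    y slope deg 0.17
side tray x-face 228 med -97.0 iqr 2.6 exp -100
    x slope deg 0.03
side tray y-face 219 med -81.3 iqr 3.4 exp -80
    y slope deg -0.09
side tray x-face 224 med -97.0 iqr 2.4 exp -100
    x slope deg -0.12
side tote y-face 157 med -69.6 iqr 3.0 exp -66
    y slope deg -0.15
side tote x-face 125 med -83.2 iqr 2.3 exp -85
    x slope deg 0.42
side tray y-face 225 med -81.3 iqr 3.3 exp -80
    y slope deg 0.07
side tray x-face 221 med -96.8 iqr 2.6 exp -100
    x slope deg 0.01
side tote y-face 159 med -69.7 iqr 3.0 exp -66
    y slope deg 0.07
side tote x-face 122 med -83.8 iqr 2.1 exp -85
    x slope deg 0.57
[501.29043593 242.68115197 362.74468032]
```

View pics/s6.png

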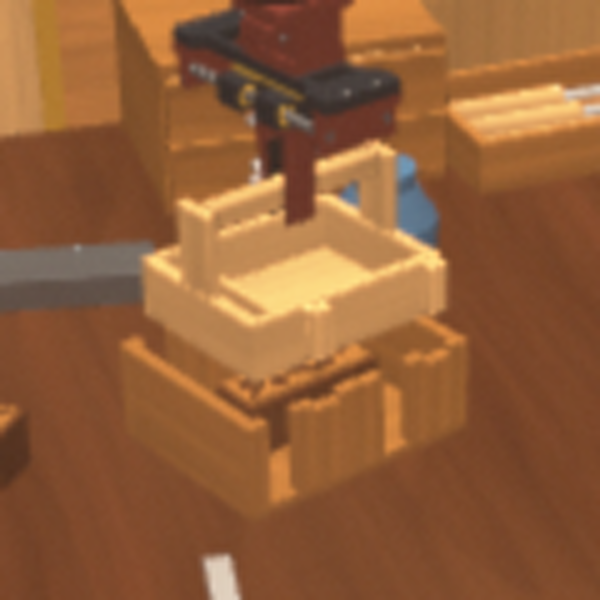

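The tote hangs level over the tray, divider at the near (−x) end as wanted, with the carving under it. Against the tray, seen by the same camera, it needs +1.6 mm in tray x and +2.5 mm in tray y.

Emit:
send_rows --rows '[{"offset":[-0.0006,0.001,0.004],"twist":[0,0,0]},{"offset":[-0.0006,0.001,0.004],"twist":[0,0,0]},{"offset":[-0.0006,0.001,0.004],"twist":[0,0,0]},{"offset":[0,0,0.001],"twist":[0,0,0]},{"offset":[0,0,0],"twist":[0,0,0]}]'

```text
t: 29.0
ee_pos: [501.9, 245.6, 348.7]
orientation: [0.612, -3.081, 0.004]
ft_force: [0.6, -0.7, -2.9]
width: 16.0
```

```bash
python3 - <<'E'
from faces import *
plan(502.5,245.6,161,112.6,1)
zg=ctrl.get_obs()["ee_pos"][2]-163
for i in range(2):
  im,d=optics.get_image("side");faces("side",d,zg+1.2-98)
plan(502.5,245.6,161,112.6,1)
E
```

```text
t 29.0 now grasp [501.8 245.1 185.7] yaz 112.5 F [ 0.6 -0.7 -2.9] w 16.0 q6 -87.5
need deg [-0.1 -0.1 -0.1] mm [-0.6 -0.2 24.7]
0 [-0.0006, -0.0002, 0.0247] [-0.14, -0.08, -0.14]
side tray y-face 234 med -81.5 iqr 3.8 exp -80
    y slope deg -0.11
side tray x-face 226 med -97.0 iqr 2.2 exp -100
    x slope deg -0.05
side tote y-face 167 med -66.8 iqr 3.0 exp -66
    y slope deg 0.04
side tote x-face 122 med -83.1 iqr 2.6 exp -85
    x slope deg 0.27
side tray y-face 218 med -81.4 iqr 3.6 exp -80
    y slope deg -0.17
side tray x-face 219 med -97.1 iqr 2.5 exp -100
    x slope deg -0.01
side tote y-face 172 med -67.2 iqr 3.9 exp -66
    y slope deg -0.55
side tote x-face 118 med -82.8 iqr 2.3 exp -85
    x slope deg 0.38
t 29.1 now grasp [501.9 245.2 186. ] yaz 112.5 F [ 0.9 -0.6 -3. ] w 16.0 q6 -87.5
need deg [-0.1 -0.1 -0.1] mm [-0.5 -0.1 25. ]
0 [-0.0005, -0.0001, 0.025] [-0.14, -0.06, -0.14]
```

Emit:
send_rows --rows '[{"offset":[-0.0006,-0.0003,0.004],"twist":[0,0,0]},{"offset":[-0.0005,0,0.004],"twist":[0,0,0]},{"offset":[0,0,0.004],"twist":[0,0,0]},{"offset":[0,0,0.002],"twist":[0,0,0]},{"offset":[0,0,0],"twist":[0,0,0]}]'

```text
t: 29.52
ee_pos: [503.3, 245.7, 334.3]
orientation: [-0.612, 3.081, -0.003]
ft_force: [0.0, -0.1, -3.6]
width: 15.5
```

```bash
python3 - <<'E'
from faces import *
plan(502.5,245.6,161,112.6,1)
zg=ctrl.get_obs()["ee_pos"][2]-163
for i in range(2):
  im,d=optics.get_image("side");faces("side",d,zg+1.2-98)
E
```

```text
t 29.52 now grasp [503.5 245.4 171.3] yaz 112.5 F [ 0.  -0.1 -3.6] w 15.5 q6 -87.5
need deg [-0.1  0.  -0.1] mm [ 0.8  0.2 10.3]
0 [0.0008, 0.0002, 0.0103] [-0.13, 0.03, -0.14]
side tray y-face 218 med -81.1 iqr 3.4 exp -80
    y slope deg -0.25
side tray x-face 225 med -96.9 iqr 1.9 exp -100
    x slope deg 0.36
side tote y-face 164 med -67.6 iqr 3.7 exp -66
    y slope deg -0.07
side tote x-face 116 med -81.2 iqr 2.0 exp -85
    x slope deg -0.18
side tray y-face 226 med -81.2 iqr 3.7 exp -80
    y slope deg -0.20
side tray x-face 228 med -96.8 iqr 2.4 exp -100
    x slope deg 0.14
side tote y-face 160 med -67.6 iqr 3.7 exp -66
    y slope deg -0.31
side tote x-face 132 med -81.0 iqr 2.2 exp -85
    x slope deg -0.50
```

Aligned within about 0.8 mm, against 4 mm of play. I lower into the notches.

Emit:
send_rows --rows '[{"offset":[0.0005,0.0003,0.003],"twist":[0,0,0]},{"offset":[0,0,0.003],"twist":[0,0,0]},{"offset":[0,0,0.002],"twist":[0,0,0]},{"offset":[0,0,0.001],"twist":[0,0,0]},{"offset":[0,0,0],"twist":[0,0,0]}]'

```text
t: 30.03
ee_pos: [502.9, 245.9, 325.1]
orientation: [-0.612, 3.079, -0.003]
ft_force: [0.8, -1.0, -2.6]
width: 16.2
```

```bash
python3 -c "
from h import *
plan(502.5,245.6,161,112.6,1)"
```

```text
t 30.03 now grasp [503.3 245.7 162.1] yaz 112.5 F [ 0.8 -1.  -2.6] w 16.2 q6 -87.5
need deg [-0.1  0.1 -0.1] mm [ 0.5 -0.2  1.1]
0 [0.0005, -0.0002, 0.0011] [-0.13, 0.09, -0.14]
```

Emit:
send_rows --rows '[{"offset":[0,0,0.002],"twist":[0,0,0]},{"offset":[0,0,0.002],"twist":[0,0,0]},{"offset":[0,0,0.002],"twist":[0,0,0]},{"offset":[0,0,0.001],"twist":[0,0,0]},{"offset":[0,0,0],"twist":[0,0,0]}]'

```text
t: 30.45
ee_pos: [503.1, 245.9, 324.2]
orientation: [-0.611, 3.078, -0.002]
ft_force: [0.1, -0.1, -2.5]
width: 16.1
```

```bash
python3 -c "
from h import *
plan(502.5,245.6,161,112.6,1)"
```

```text
t 30.45 now grasp [503.8 245.8 161.2] yaz 112.5 F [ 0.1 -0.1 -2.5] w 16.1 q6 -87.5
need deg [-0.1  0.2 -0.1] mm [ 0.7 -0.1  0.2]
0 [0.0007, -0.0001, 0.0002] [-0.13, 0.21, -0.15]
```

Emit:
send_rows --rows '[{"offset":[0,0,0.002],"twist":[0,0,0]},{"offset":[0,0,0.002],"twist":[0,0,0]},{"offset":[0,0,0.002],"twist":[0,0,0]},{"offset":[0,0,0.0015],"twist":[0,0,0]},{"offset":[0,0,0],"twist":[0,0,0]}]'

```text
t: 30.87
ee_pos: [503.4, 246.0, 324.1]
orientation: [-0.61, 3.076, -0.002]
ft_force: [0.2, 0.2, -2.7]
width: 16.2
```

```bash
python3 -c "
from h import *
plan(502.5,245.6,161,112.6,1)"
```

```text
t 30.87 now grasp [504.3 246.  161.1] yaz 112.5 F [ 0.2  0.2 -2.7] w 16.2 q6 -87.5
need deg [-0.1  0.3 -0.1] mm [ 1.  -0.   0.1]
0 [0.001, -0.0, 0.0001] [-0.13, 0.3, -0.15]
```

Emit:
send_rows --rows '[{"offset":[0.001,0,0.0025],"twist":[0,0.3,0]},{"offset":[0,0,0.0025],"twist":[0,0,0]},{"offset":[0,0,0.0025],"twist":[0,0,0]},{"offset":[0,0,0.001],"twist":[0,0,0]},{"offset":[0,0,0],"twist":[0,0,0]}]'

```text
t: 31.28
ee_pos: [503.6, 246.1, 323.8]
orientation: [-0.611, 3.076, -0.002]
ft_force: [0.6, -0.1, -3.0]
width: 15.8
```

```bash
python3 -c "
from h import *
plan(502.5,245.6,161,112.6,1)"
```

```text
t 31.28 now grasp [504.5 246.1 160.8] yaz 112.5 F [ 0.6 -0.1 -3. ] w 15.8 q6 -87.5
need deg [-0.1  0.3 -0.1] mm [ 1.2 -0.1 -0.2]
0 [0.0012, -0.0001, -0.0002] [-0.13, 0.27, -0.15]
```

Emit:
send_rows --rows '[{"offset":[0.0012,0,0.002],"twist":[0,0.3,0]},{"offset":[0,0,0.0025],"twist":[0,0,0]},{"offset":[0,0,0.0025],"twist":[0,0,0]},{"offset":[0,0,0.0025],"twist":[0,0,0]},{"offset":[0,0,0.0018],"twist":[0,0,0]}]'

```text
t: 31.7
ee_pos: [503.9, 246.2, 323.7]
orientation: [-0.611, 3.078, -0.002]
ft_force: [-6.0, -2.8, 15.0]
width: 16.1
```

```bash
python3 -c "
from h import *
plan(502.5,245.6,161,112.6,1)"
```

```text
t 31.7 now grasp [504.6 246.1 160.7] yaz 112.5 F [-6.  -2.8 15. ] w 16.1 q6 -87.5
need deg [-0.1  0.2 -0.1] mm [ 1.6 -0.  -0.3]
0 [0.0016, -0.0, -0.0003] [-0.13, 0.21, -0.15]
```

Seated: contact force at z 160.7, expected 160.8. I relax and check before releasing.

Emit:
send_rows --rows '[{"offset":[0,0,0],"twist":[0,0,0]},{"offset":[0,0,0],"twist":[0,0,0]},{"offset":[0,0,0],"twist":[0,0,0]},{"offset":[0,0,0],"twist":[0,0,0]},{"offset":[0,0,0],"twist":[0,0,0]}]'

```text
t: 32.12
ee_pos: [504.2, 246.3, 323.7]
orientation: [-0.611, 3.078, -0.002]
ft_force: [-2.5, -0.9, 6.9]
width: 15.8
```

```bash
python3 - <<'E'
from faces import *
plan(502.5,245.6,161,112.6,1)
for i in range(2):
  im,d=optics.get_image("side");faces("side",d,64)
L=local("side",d);x,y,z=L.T
for n,s in (("rim tote",(np.abs(np.abs(y)-63)<4)&(np.abs(x)<70)&(z>100)&(z<118)),):
  A1=np.c_[x[s],y[s],np.ones(s.sum())];print(n,s.sum(),np.median(z[s]),np.linalg.lstsq(A1,z[s],rcond=None)[0])
cv2.imwrite('pics/s7.png',cv2.resize(im[110:210,245:345],(600,600),interpolation=cv2.INTER_CUBIC))
E
```

```text
t 32.12 now grasp [504.8 246.2 160.7] yaz 112.5 F [-2.5 -0.9  6.9] w 15.8 q6 -87.5
need deg [-0.1  0.2 -0.1] mm [ 1.8 -0.  -0.3]
0 [0.0018, -0.0, -0.0003] [-0.13, 0.18, -0.15]
side tray y-face 230 med -81.4 iqr 3.8 exp -80
    y slope deg 0.15
side tray x-face 222 med -97.1 iqr 2.4 exp -100
    x slope deg -0.18
side tote y-face 172 med -67.3 iqr 4.1 exp -66
    y slope deg -0.53
side tote x-face 165 med -80.4 iqr 7.7 exp -85
    x slope deg 0.36
side tray y-face 232 med -81.1 iqr 3.8 exp -80
    y slope deg 0.13
side tray x-face 223 med -96.9 iqr 2.6 exp -100
    x slope deg 0.03
side tote y-face 165 med -67.8 iqr 3.3 exp -66
    y slope deg -0.07
side tote x-face 159 med -80.5 iqr 5.4 exp -85
    x slope deg 0.18
rim tote 67 108.22000058019887 [-7.03312460e-04 -6.45433720e-03  1.07260084e+02]
```

View pics/s7.png

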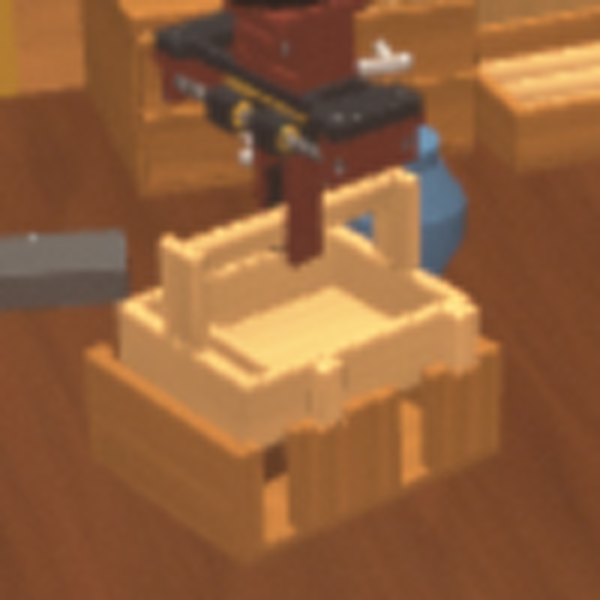

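The ribs at crop (325,390) and (462,335) sit down in the notches, and the tote rim is level at about 108–109. I release and rise straight up.

Emit:
send_rows --rows '[{"offset":[0,0,-0.0003],"twist":[0,0,0]},{"offset":[0,0,0],"twist":[0,0,0]},{"offset":[0,0,0],"twist":[0,0,0]},{"offset":[0,0,0],"twist":[0,0,0]},{"offset":[0,0,0],"twist":[0,0,0]}]' --gripper 0.06

```text
t: 32.63
ee_pos: [504.7, 246.6, 322.3]
orientation: [-0.611, 3.079, -0.003]
ft_force: [-0.9, -0.2, 0.5]
width: 45.7
```

Emit:
send_rows --rows '[{"offset":[0,0,0],"twist":[0,0,0]},{"offset":[0,0,-0.004],"twist":[0,0,0]},{"offset":[0,0,-0.01],"twist":[0,0,0]},{"offset":[0,0,-0.02],"twist":[0,0,0]},{"offset":[0,0,-0.03],"twist":[0,0,0]}]'

```text
t: 33.05
ee_pos: [502.9, 245.9, 383.3]
orientation: [0.61, -3.073, 0.007]
ft_force: [-0.3, 0.4, 0.9]
width: 60.1
```

Emit:
send_rows --rows '[{"offset":[0,0,-0.03],"twist":[0,0,0]},{"offset":[0.01,-0.02,-0.01],"twist":[0,0,0]},{"offset":[0.01,-0.03,0],"twist":[0,0,0]},{"offset":[0.01,-0.04,0],"twist":[0,0,0]},{"offset":[0.01,-0.04,0],"twist":[0,0,0]}]'

```text
t: 33.47
ee_pos: [517.0, 113.5, 437.8]
orientation: [-0.626, 3.07, -0.001]
ft_force: [0.7, 1.1, -0.4]
width: 60.4
```

Emit:
send_rows --rows '[{"offset":[0.01,-0.04,0],"twist":[0,0,0]},{"offset":[0.01,-0.04,0],"twist":[0,0,0]},{"offset":[0.01,-0.03,0],"twist":[0,0,0]},{"offset":[0,-0.015,0],"twist":[0,0,0]},{"offset":[0,0,0],"twist":[0,0,0]}]'

```text
t: 33.88
ee_pos: [538.1, -23.8, 444.8]
orientation: [-0.618, 3.063, -0.006]
ft_force: [0.1, -0.1, -0.2]
width: 60.1
```

```bash
python3 - <<'E'
from faces import *
o=ctrl.get_obs();print(o["t"],o["ee_pos"],o["width"])
T,dt=optics.get_image("top")
im,d=optics.get_image("side");faces("side",d,64)
for c,dd in(("side",d),("top",dt)):
  x,y,z=local(c,dd).T
  s=(np.abs(np.abs(y)-63)<4)&(np.abs(x)<75)&(z>100)&(z<118)
  print(c,"tote rim z",s.sum(),np.median(z[s]),np.degrees(np.linalg.lstsq(np.c_[x[s],y[s],np.ones(s.sum())],z[s],rcond=None)[0][:2]))
  s=(np.abs(y)<20)&(np.abs(x)<90)&(z>162)&(z<185);print(c,"bar",s.sum(),np.median(z[s]),cv2.minAreaRect(np.c_[x,y][s].astype(np.float32)))
  s=(np.abs(y)<90)&(np.abs(x)<110)&(z>67)&(z<82);print(c,"rim",cv2.minAreaRect(np.c_[x,y][s].astype(np.float32)))
print(nets.spot_point("side","tote_divider")[:1],pix("side",[501-50*.923,245-50*.384,109]))
cv2.imwrite('pics/f.png',np.hstack([cv2.resize(T[130:240,190:300],(400,400),interpolation=cv2.INTER_CUBIC),cv2.resize(im[110:210,245:345],(400,400),interpolation=cv2.INTER_CUBIC)]))
E
```

```text
33.8833 [538.11803403 -23.75497458 444.83400355] 60.139268696223255
side tray y-face 228 med -81.0 iqr 3.6 exp -80
    y slope deg -0.04
side tray x-face 222 med -97.1 iqr 2.9 exp -100
    x slope deg -0.28
side tote y-face 167 med -67.8 iqr 3.2 exp -66
    y slope deg -0.21
side tote x-face 157 med -79.9 iqr 5.9 exp -85
    x slope deg 0.45
side tote rim z 79 107.97859886470212 [-0.48682978 -0.39800783]
side bar 196 170.42521029963308 ((1.9304046630859375, -1.0889511108398438), (35.093379974365234, 170.13462829589844), 89.59239196777344)
side rim ((1.2728729248046875, -4.082527160644531), (205.1973876953125, 168.89015197753906), 0.3313834071159363)
top tote rim z 165 108.24831306481224 [-0.14990918 -0.18620068]
top bar 263 170.2456797294958 ((0.838531494140625, 1.0120677947998047), (35.621734619140625, 171.41371154785156), 89.83637237548828)
top rim ((-0.73193359375, 1.24102783203125), (202.85728454589844, 160.2591094970703), 0.06885036081075668)
[{'position': [284.2, 167.6], 'conf': 0.66}] [281.07640207 164.37115959]
```

View pics/f.png

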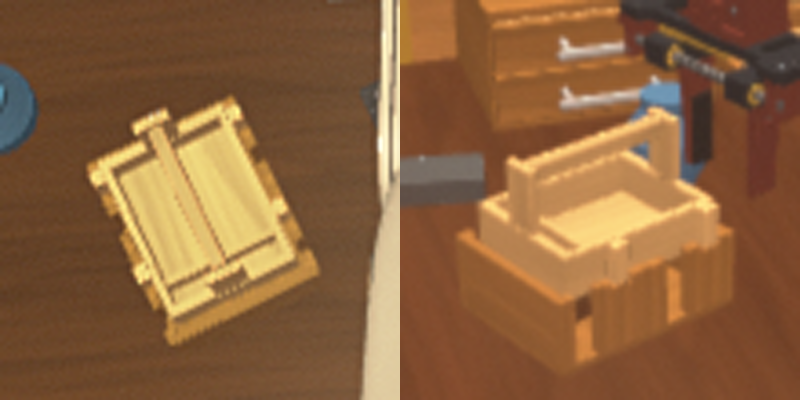

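Everything agrees. The bar top rose 58 mm from the nested reading (112.4 to 170.3), exactly as expected when fully seated. The tote is level within 0.5° and released. I hand in.

```bash
python3 -c "
from h import *
print(ctrl.close_job())"
```

```text
the job is handed in; nothing more can be done
None
```

The job is done and handed in at about 34 s of robot time, with the gripper open and clear.

**What I did:**
- I lifted the tote out of the tray and stood it upright on the cork mat, turning it on the way.
- I took the farthest of the three look-alike carvings, at about (518, 29), and laid it flat in the middle of the tray, relief up.
- I took the tote again and set it on the tray turned half round, checking its alignment with the tray by camera on the way down.

**Last checks:**
- **Height:** the bar top reads 170.3 mm. That is 58 mm above the nested reading, as expected with the ribs fully down. Both readings sit about 1.7 mm low, which looks like camera bias.
- **Level:** within 0.5°.
- **Centring:** about 1.5 mm off along x by the top camera and about 2 mm by the side camera's noisier face fit, against 4 mm of play. Both cameras show under 1 mm in y.
- **Turned round:** the divider is at the tray's −x end.
- **Tray:** not moved.

**Less certain:**
- The two cameras differ by 3 to 5 mm in absolute position, so I set the tote down by its position relative to the tray in one camera.
- When I set the carving down, the contact force briefly reached about 34 N through the fingers, under the limits.
- I did not measure the bystanders again at the end. The arm passed well clear of them, and nothing looked moved in the pictures.

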